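Fetch a cover plate from the drying rack with a spatula into the drilling jig

ROBOT

A 7-joint arm with a two-finger parallel gripper is mounted at the origin on the work surface. World frame = base frame: x ahead of the robot, y to its left, z up, the work surface at z = 0. Lengths are in m, angles in rad, forces in N, time in s.
With the tool pointing down it reaches from about 0.425 to 0.925 m from the base axis. Payload 6.8 kg.
Tool frame: the origin (TCP) lies midway between the tips of the shut fingers; the grasp point (between the pads) lies 19 mm behind it; z points along the fingers, y is the line along which they close (so a half turn about z gives the same grasp; the last joint's range is limited). The gripper opens to 88 mm and grips with 3 to 60 N. Pads are 20 mm wide; open, the fingers measure 115 mm over their backs; the gripper's body (75 mm by 178 mm) begins 61 mm behind the grasp point.
Start: joints at [-1.247, 0.477, 0.022, 1.555, -0.011, 1.109, -0.083], TCP at [0.282, 0.613, 0.223] pointing down, gripper open.
Joint ranges: [-2.96, 2.96], [-0.34, 2.1], [-1.41, 1.46], [0.24, 2.44], [-1.37, 4.51], [0.17, 1.92], [-2.96, 2.96]. Speed limits (rad/s): [2.39, 2.39, 3.14, 3.14, 3.14, 3.14, 3.14].

INTERFACE

Orientations are given as a rotation vector (axis times angle).
In Python, from bench import r, grab_frame, camera_params, order, spot_in, place_of gives the robot as it stands.
- The arm moves only by the tool drive_tool, never from a script. Its argument "deltas" is a list of rows, each a list of 5 numbers: the opening in per cent of the stroke, from 0 (shut) to 100 (fully open), then the shift along the tool's x, y, z scaled (see below), then the turn about the tool's z scaled (see below). A call has 1 to 12 rows; each row is the pose to reach, as a shift and turn from the pose commanded when the call began, along the tool's axes at that moment; what a row does not reach only later rows make up. The controller multiplies each number of a shift by 0.8 m and each number of a turn by 0.5 rad. A row lasts 1/12 s, in which the tool goes at most 41.7 mm and 7.16 degrees, less where a joint would pass 70% of its speed; a pose out of reach is approached as far as the arm can. A call with a number of a shift or a turn outside -1 to 1 is refused whole. A call with a gripper value outside its range is refused whole. The fingers move at their own pace and stop on an object; the grip force is fixed at half the most. Time passes only in rows, so rows that repeat a pose let the fingers close. It gives the time, the measured TCP pose, the force, the opening and the grip force at its end, in the units of the state.
- r.observe(): the state, without advancing time (a new reading comes with each control period).
- grab_frame(name): name is "scene" or "side" or "wrist"; returns the picture (420x560x3 uint8, red, green, blue); there is no depth.
- camera_params(name): a dict with "camera_matrix" (3x3 intrinsics, pixels), "k1" (the pictures are not rectified: a ray, as slopes to the right and down, at radius r is drawn at 1 + k1 r^2 times it, then the intrinsics apply), "camera_from_world" (4x4, takes a point from world to camera coordinates). Camera axes: x right, y down, z forward; pixel columns grow to the right and rows downward; lengths in m; the calibration is good to about 2 mm. A picture is of the moment at which its call begins: read the wrist's pose just before it. camera_params takes no time and is no camera call; for the wrist camera it gives the pose at the moment of the call.
- order.job_done(): hands the job in; it is judged then, once.
Trained networks look in the newest picture that a camera, given by its name, has taken for a name from the list of things; names that differ only in an ending like _2 or _b are one class to them, and where a whole thing is asked for, a point or a joint stands for the part that bears it (a point fixed in the world has none). Each returns a list of dicts, best first, with "conf" (0 to 1); they miss things now and then, are a little off and sometimes report something else, mostly with a low value. They report only what shows in the picture. A call takes as long as a camera call. They do not tell look-alikes from the thing itself.
- spot_in(thing, camera): "bbox" ([left, top, right, bottom] in pixels, round what is visible of it).
- place_of(thing, camera): "centre" ([column, row] in pixels: a listed point, or the origin of a listed thing).
The state is a dict: "time_s": time; "joint_positions": joint angles; "qvel": joint speeds; "joint_efforts": joint torques, N m; "tool_pos": TCP position; "tcp_rot": TCP orientation; "ft_force": force on the tool from outside, world axes, zero at the start; "ft_torque": the same for the moment, N m; "finger_gap": opening from 0.0 (shut) to 1.0 (fully open); "grip_force": force on a finger pad.
Only numpy, scipy, OpenCV 4.12 (cv2) and the standard library are available. Lean on these libraries where they do the work, as an engineer would, in place of code of your own. Each camera call takes 0.05 s, during which the arm holds its last target. There are 200 camera calls.

TASK

Pick up the cranked spatula from its rest, slide its blade under the finished cover plate (the one with two clipped corners) in the drying rack, lift the plate clear of its sticks and bring it out level, and lower it gently into the drilling jig's pocket so that it sits flat and square on the runners. Draw the blade out from under it and put the spatula back on its rest as it was. Its finish marks easily, so nothing of the gripper or arm may touch the plate and it must not be dropped or tipped, and leave the pickup frame, glue bottle and sanding block where they are.

Things in the scene. Friction and masses are not known exactly. Their poses are not given: they have to be found in the camera images.
- spatula_grip (a point): Where to grip the spatula: on the axis of its wooden handle, 22 mm from the butt. x points to the blade's tip, z up with the blade flat. Handle: flat-sided bar 105 long x 18 wide (y) x 22 high, parallel to the blade, from 22 mm behind to 83 mm ahead of this point. The point is 45 mm above the blade's underside. Tool 235 mm long, 170 g, balance some 125 mm ahead: hold firmly (about 40 N).
- spatula_tip (a point): Middle of the front edge of the spatula's blade, 213 mm ahead of spatula_grip, half-way through its thickness; same axes. The flat steel blade is 110 long x 46 wide x 2.5 mm thick; an 8 mm steel neck rises from its rear end, within 25 mm, to the front of the handle.
- rest_home (a point): Where spatula_grip lies, and how its axes point, with the spatula on its rest; 55 mm above the bench. Fixed rest: a board 178 x 70 x 10 mm on which the blade lies flat, and a post 16 mm thick, 66 mm ahead of this point, with a notch 26 mm wide under the handle's front end (notch floor 44, cheeks 63 mm above the bench). The handle stands free behind it. The spatula starts within 4 mm of home.
- rack: Fixed drying rack, an open frame of light wood. Origin on the bench midway between its two bays; x points in from the open front, y to the left. Floor board 10 mm thick. Bays centred at y = +85 and -85 mm, each a pair of sticks along x (x = -75 to 75 mm, 15 wide, tops 34 mm above the bench) with a clear channel 66 wide and 24 mm deep between them, open to the front, under the plate.
- rack_rail (a point): Lower front edge, mid-length, of the front rail of the rack's upper shelf: rack x = -150, y = 0, 150 mm above the bench. Dowel shelf from here to rack x = 85 mm, y = -185 to 185 mm, 20 mm thick, on 20 mm posts at the corners. With the blade under a plate the handle is partly below the shelf: a gripper held upright would hit the rail, so it must lean back from the rack by about 35 to 40 degrees.
- cover_center (a point): Centre (half-way up) of the cover plate: dark wood, 130 long (x) x 100 wide (y) x 6 mm thick, about 75 g, a rectangle with both corners of its +x end clipped at 45 degrees by 25 mm; z up. It lies on the sticks of either bay, square end to the front, turned by up to 0.05 rad and shifted by up to 6 mm from the bay's centre (rack x = 0). Too wide to grasp.
- pickup_frame_center (a point): Centre of the pickup frame, a dark wood rectangle 130 x 100 x 6 mm with an 86 x 48 mm opening, lying in the rack's other bay. Leave it.
- jig_seat (a point): Where cover_center lies, and how its axes point, with the plate seated in the jig: 39 mm above the bench. The plate's long edges rest on two runners (tops 36 mm above the bench). Low walls round its outline, clipped corners at +x, leave 2.5 mm all round: upright to 40, then a steep lead-in sloping 5 mm outwards up to 49 mm above the bench. The jig is fixed.
- jig_mouth (a point): Mouth of the jig's blade channel: 67 mm behind jig_seat on its -x side, 24 mm above the bench; same axes. The channel runs from here under the plate along +x for 130 mm, 66 mm wide, from the base board (12 mm above the bench) up to the plate's underside (36 mm). Base board 185 x 150 mm. Two hold-down cleats, swung clear, stand behind the clipped corners, no taller than 49 mm.
- glue: White glue bottle, 60 mm diameter, 150 mm tall, standing on the bench; origin at the centre of its underside. Leave it.
- sanding_block: Cork sanding block 112 x 67 x 30 mm on the bench; origin at the centre of its underside. Leave it.
Things that resemble listed ones, but are neither listed nor needed, are in the scene too. Leave any blue look-alike of the part that bears cover_center alone.

How it is judged:
On the way, in this order (a step that is already met when the one before it is completed fails the run):
1. the cover plate is lifted off the sticks on the spatula, inside the rack (contact force between spatula and cover above 0.2 N and contact force between cover and rack below 0.02 N and z of cover_center in the frame of rack above 0.04 m and x of cover_center in the frame of rack above -0.06 m), for 0.1 s.
2. the cover plate has been carried out of the rack on the spatula (contact force between spatula and cover above 0.1 N and x of cover_center in the frame of rack below -0.19 m), for 0.1 s.
3. the cover plate is seated in the jig and the blade no longer touches it (horizontal distance between cover_center and jig_seat below 0.005 m and z of cover_center in the frame of jig_seat below 0.002 m and angle between cover_center's own z axis and vertical below 0.035 rad and angle between the x axis of cover_center and the x axis of jig_seat, either way round below 0.06 rad and contact force between spatula and cover below 0.02 N), for 0.2 s.
At the end, for the whole second after the job is handed in: The cover plate lies in the jig's pocket within 5 mm of its seat (2 mm in height), flat within 2 degrees and square within 3.4 degrees, at rest; the spatula lies at rest on its rest, blade flat, within 20 mm and 7 degrees of its home (horizontal distance between cover_center and jig_seat below 0.005 m and z of cover_center in the frame of jig_seat between -0.003 and 0.002 m and angle between cover_center's own z axis and vertical below 0.035 rad and angle between the x axis of cover_center and the x axis of jig_seat, either way round below 0.06 rad and linear speed of each of cover, spatula below 0.02 m/s and distance between spatula_grip and rest_home below 0.02 m and angle between spatula_grip's own z axis and vertical below 0.06 rad and angle between the x axis of spatula_grip and the x axis of rest_home, either way round below 0.12 rad); the robot touches nothing.
It fails at once if the gripper or arm touches the cover plate (contact force between any of the fingers, the arm and cover above 0.2 N).
It fails at once if the cover plate is tipped by more than 17 degrees (angle between cover_center's own z axis and vertical above 0.3 rad).
It fails at once if the cover plate is dropped or flung (moves faster than 0.5 m/s off the spatula) (linear speed of cover above 0.5 m/s and contact force between spatula and cover below 0.02 N).
It fails at once if the pickup frame, glue bottle or sanding block is moved by more than 15 mm (distance of any of pickup_frame_center, glue, sanding_block from where it was at the start of the episode above 0.015 m).
It also fails if it takes over 64 s, if anything falls off the work surface, if the arm or the gripper's body presses on something with over 40 N, if the wrist force passes 120 N, or if a joint passes its speed limit or range.

## Working session

There is one attempt and no reset: what is moved stays moved. The work goes in short steps, Python scripts to look and compute and a tool call to move; the robot and the scene stay as the last step left them, time stands still between calls to the robot, and variables do not carry over. Pictures are saved under pics/ and viewed, at most 10 in all, crops included, and the job is handed in when it is done.

Besides the shell and the picture viewer there is one more tool, called as name(argument=value, ...), one argument or row to a line, values as JSON. drive_tool: Moves the arm, as the interface text tells. Its arguments: {"type":"object","properties":{"deltas":{"type":"array"}},"required":["deltas"]}

```bash
ls; mkdir -p pics
cat > h.py <<'E'
import numpy as np, cv2
from scipy.spatial.transform import Rotation as R
from bench import r, grab_frame, camera_params, order, spot_in, place_of
def cp(c):
    p=camera_params(c); return np.array(p["camera_matrix"]),p["k1"],np.array(p["camera_from_world"])
def ray(c,uv):
    K,k,T=cp(c); s=cv2.undistortPoints(np.array([[uv]],float),K,np.array([k,0,0,0,0.]))[0,0]
    d=T[:3,:3].T@np.array([s[0],s[1],1]); o=-T[:3,:3].T@T[:3,3]; return o,d
def at_z(c,uv,z):
    o,d=ray(c,uv); return o+d*(z-o[2])/d[2]
def proj(c,P):
    K,k,T=cp(c); P=np.array(P,float).reshape(-1,3)
    return cv2.projectPoints(P,cv2.Rodrigues(T[:3,:3])[0],T[:3,3],K,np.array([k,0,0,0,0.]))[0][:,0]
def save(n,img): cv2.imwrite(f"pics/{n}.png",img[...,::-1])
E
python3 - <<'E'
from h import *
np.set_printoptions(precision=4,suppress=True)
ims=[]
Z=dict(spatula_grip=.055,spatula_tip=.0113,rest_home=.055,rack=0,rack_rail=.15,cover_center=.037,pickup_frame_center=.037,jig_seat=.039,jig_mouth=.024,glue=0,sanding_block=0)
for c in("scene","side"):
    im=grab_frame(c); save(c+"0",im)
    for t,z in Z.items():
        for d in place_of(t,c)[:3]:
            print(c,t,round(d["conf"],2),np.round(d["centre"],1),at_z(c,d["centre"],z)[:2])
s=r.observe();print(s["time_s"],s["tool_pos"],s["tcp_rot"],R.from_rotvec(s["tcp_rot"]).as_matrix())
E
```

```text
pics
scene spatula_grip 0.92 [137.8 241.9] [ 0.5078 -0.3217]
scene spatula_tip 0.92 [147.9 309.1] [ 0.7188 -0.3543]
scene rest_home 0.56 [136.7 243.9] [ 0.5136 -0.3267]
scene rest_home 0.32 [170.5 217.8] [ 0.4607 -0.2001]
scene rack 0.61 [324.3 188.9] [0.5144 0.3347]
scene rack_rail 0.85 [280.5 160.8] [0.4489 0.1924]
scene rack_rail 0.62 [171.6 218.4] [ 0.527  -0.1988]
scene cover_center 0.97 [380.4 150.2] [0.4592 0.5833]
scene cover_center 0.72 [319.1 163.5] [0.4303 0.351 ]
scene pickup_frame_center 0.86 [327.9 199.5] [0.5807 0.3125]
scene jig_seat 0.73 [192.5 222. ] [ 0.4932 -0.1374]
scene jig_mouth 0.6 [172.6 215.9] [ 0.4356 -0.1912]
scene jig_mouth 0.54 [190.3 220.5] [ 0.4754 -0.1416]
scene glue 0.78 [274.  285.9] [0.7879 0.0296]
scene sanding_block 0.88 [209.6 295.3] [ 0.7417 -0.1662]
scene sanding_block 0.48 [323.4 187.7] [0.5086 0.334 ]
side spatula_grip 0.62 [274.9 354.6] [ 0.5113 -0.32  ]
side spatula_tip 0.78 [360.7 359.2] [ 0.723  -0.3535]
side rest_home 0.27 [240.9 324.6] [ 0.4425 -0.2201]
side rack 0.79 [235.2 193.8] [0.4964 0.3149]
side rack_rail 0.71 [228.5 185.2] [0.4719 0.1986]
side cover_center 0.72 [208.9 143.3] [0.4358 0.556 ]
side cover_center 0.62 [217.1 184.7] [0.4412 0.3314]
side pickup_frame_center 0.93 [264.2 182.8] [0.5948 0.3084]
side pickup_frame_center 0.42 [273.1 355. ] [ 0.5083 -0.3106]
side jig_seat 0.8 [258.1 302.6] [ 0.4975 -0.1523]
side jig_mouth 0.63 [243.1 321.5] [ 0.4502 -0.1927]
side glue 0.67 [341.1 243.9] [0.7818 0.0317]
side glue 0.16 [362.5 363. ] [ 0.7272 -0.3592]
side sanding_block 0.61 [263.1 183.3] [0.5964 0.3465]
side sanding_block 0.59 [350.3 295.9] [ 0.7549 -0.1566]
1.2 [0.2825 0.6131 0.2227] [-0.673  -3.0687 -0.    ] [[-0.9082  0.4185 -0.    ]
 [ 0.4185  0.9082  0.    ]
 [ 0.      0.     -1.    ]]
```

View pics/scene0.png

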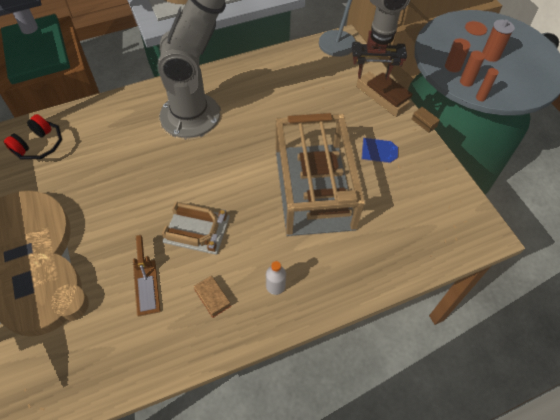

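View pics/side0.png

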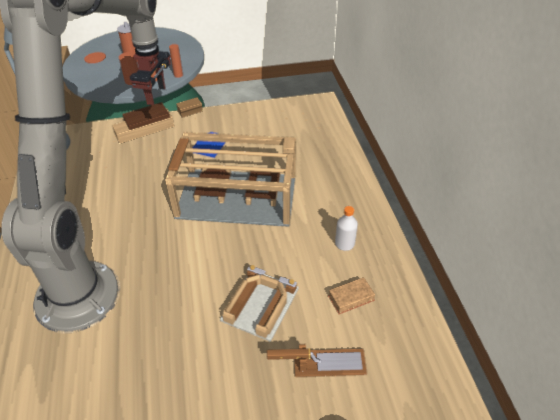

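Run:
```python
from h import *
np.set_printoptions(precision=3,suppress=True)
a=cv2.imread("pics/scene0.png")[105:245,265:365]; b=cv2.imread("pics/side0.png")[125:230,160:305]
a=cv2.resize(a,(400,560),interpolation=3); b=cv2.resize(b,(400,290),interpolation=3)
j=cv2.resize(cv2.imread("pics/side0.png")[262:340,215:305],(311,270),interpolation=3)
o=np.zeros((560,800,3),np.uint8);o[:,:400]=a;o[:290,400:]=b;o[290:,400:711]=j;cv2.imwrite("pics/crop1.png",o)
K,k,T=cp("wrist");s=r.observe();Rt=R.from_rotvec(s["tcp_rot"]).as_matrix()
print("cam in tool pos",Rt.T@(-T[:3,:3].T@T[:3,3]-s["tool_pos"]));print("cam axes in tool(cols)",Rt.T@T[:3,:3].T);print(K)
```

```text
cam in tool pos [ 0.067  0.    -0.161]
cam axes in tool(cols) [[-0.001 -0.969 -0.247]
 [ 1.    -0.001 -0.   ]
 [-0.    -0.247  0.969]]
[[317.783   0.    280.925]
 [  0.    317.783 209.555]
 [  0.      0.      1.   ]]
```

View pics/crop1.png

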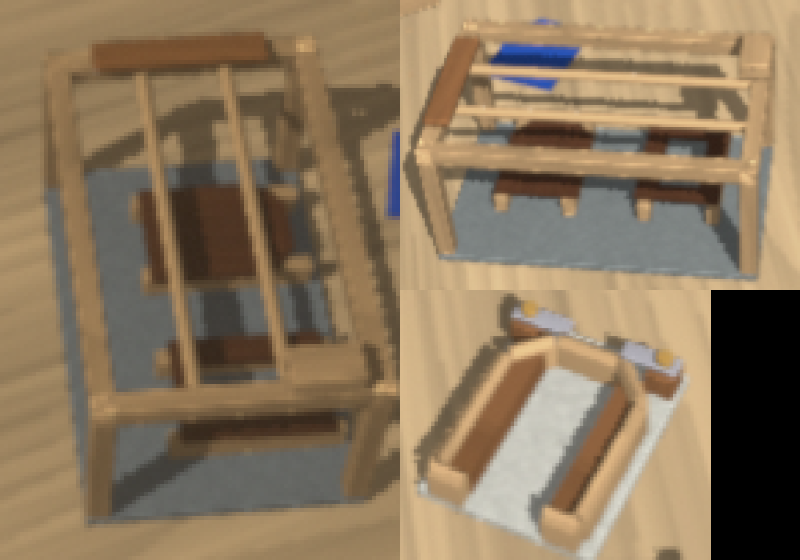

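Run:
```python
from h import *
from scipy.optimize import least_squares
np.set_printoptions(precision=4,suppress=True)
ob=[("scene",(-.15,.185,.17),(276.2,120.5)),("scene",(-.15,-.185,.17),(288,208)),("scene",(.085,.185,.17),(343.8,115)),("scene",(.085,-.185,.17),(364.3,201.3)),
("side",(-.15,.185,.17),(166.2,179)),("side",(-.15,-.185,.17),(289.4,184.1)),("side",(-.15,-.185,.0),(289.4,226.1)),("side",(-.15,.185,0.),(174.5,216.4)),("scene",(-.15,-.185,0),(286.8,235.5))]
def f(p,w=None):
    c,s=np.cos(p[2]),np.sin(p[2]);out=[]
    for cam,P,uv in ob:
        W=(p[0]+c*P[0]-s*P[1],p[1]+s*P[0]+c*P[1],P[2]); out.append(proj(cam,W)[0]-uv)
    return np.array(out).ravel()
q=least_squares(f,[.51,.33,1.45],loss="soft_l1");print(q.x);print(f(q.x).reshape(-1,2))
c,s=np.cos(q.x[2]),np.sin(q.x[2])
for n,P in dict(cover=(0,.085),frame=(0,-.085),rail=(-.15,0),grip=(-.19,.085)).items(): print(n,q.x[0]+c*P[0]-s*P[1],q.x[1]+s*P[0]+c*P[1])
```

```text
[0.51   0.3333 1.2735]
[[ 0.0822 -1.8906]
 [ 0.4354  1.2945]
 [ 0.32   -0.915 ]
 [ 0.987   1.9905]
 [-1.3963 -0.2715]
 [-0.0314  2.275 ]
 [-0.1433 -0.0727]
 [-0.5381  1.7307]
 [ 0.0383  1.6322]]
cover 0.42871466992616686 0.3582135176745481
frame 0.5912576663185396 0.30841618517782565
rail 0.4660473453311275 0.18989456049174042
grip 0.37305882772394766 0.17654781582424922
```

drive_tool(
  deltas=[
    [100,0,0,-0.05,0.16],
    [100,0,0,-0.1,0.33],
    [100,0,0,-0.15,0.5],
    [100,0,0,-0.2,0.67],
    [100,0,0,-0.25,0.84],
    [100,0,0,-0.3,1.0],
  ],
)

```text
time_s: 1.7
tool_pos: [0.2823, 0.6126, 0.465]
tcp_rot: [-1.417, -2.804, -0.001]
ft_force: [0.8, 0.5, -0.5]
finger_gap: 0.999
grip_force: 0.0
```

drive_tool(
  deltas=[
    [100,-0.05,-0.014,0,0.08],
    [100,-0.1,-0.028,0,0.17],
    [100,-0.15,-0.042,0,0.25],
    [100,-0.2,-0.056,0,0.33],
    [100,-0.25,-0.07,0,0.42],
    [100,-0.3,-0.084,0,0.5],
    [100,-0.35,-0.098,0,0.58],
    [100,-0.4,-0.112,0,0.67],
    [100,-0.45,-0.126,0,0.75],
    [100,-0.5,-0.14,0,0.83],
    [100,-0.55,-0.154,0,0.92],
    [100,-0.6,-0.168,0,1.0],
  ],
)

```text
time_s: 2.7
tool_pos: [0.4611, 0.1454, 0.463]
tcp_rot: [-2.064, -2.368, -0.002]
ft_force: [0.7, 0.1, 0.3]
finger_gap: 0.999
grip_force: 0.0
```

Run:
```python
from h import *
np.set_printoptions(precision=4,suppress=True)
c="wrist"; im=grab_frame(c); save("w1",im)
Z=dict(rack_rail=.15,cover_center=.037,pickup_frame_center=.037,jig_seat=.039,jig_mouth=.024,spatula_grip=.055,spatula_tip=.0113,rest_home=.055)
for t,z in Z.items():
    for d in place_of(t,c)[:2]: print(t,round(d["conf"],2),np.round(d["centre"],1),at_z(c,d["centre"],z)[:2])
s=r.observe();M=R.from_rotvec(s["tcp_rot"]).as_matrix();print(s["time_s"],s["tool_pos"],np.degrees(np.arctan2(M[1,0],M[0,0])),s["joint_positions"])
```

```text
rack_rail 0.8 [289.9 147.7] [0.4721 0.1816]
cover_center 0.83 [281.5  42.3] [0.4359 0.3545]
pickup_frame_center 0.87 [366.   89.1] [0.5912 0.3022]
pickup_frame_center 0.44 [429.4 239.7] [0.7718 0.0443]
jig_seat 0.96 [280.3 310.2] [ 0.5006 -0.1462]
jig_mouth 0.81 [256.1 322.7] [ 0.4547 -0.1925]
spatula_tip 0.56 [277.2  41.7] [0.4231 0.365 ]
3.15 [0.4604 0.1491 0.4624] 98.13475631867209 [-0.9117 -0.0108  0.4712  1.6452  0.005   1.5065 -0.2989]
```

View pics/w1.png

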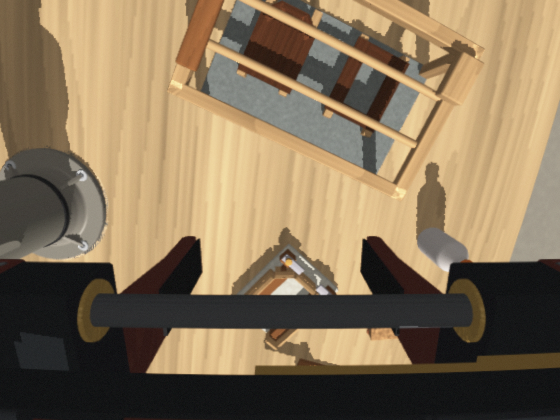

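Run:
```python
from h import *
np.set_printoptions(precision=4,suppress=True)
a=at_z("wrist",(170,90),.17);b=at_z("wrist",(399,198),.17);v=a-b;print(a,b,np.linalg.norm(v),np.arctan2(v[1],v[0])-np.pi/2, (a+b)/2)
P={k:at_z("wrist",u,z)[:2] for k,u,z in[("cfl",(239,73),.04),("cfr",(283,94),.04),("ffl",(327,117),.04),("ffr",(374,135),.04)]}
for k,p in P.items():print(k,p)
for k in"cf":
    d=P[k+"fl"]-P[k+"fr"];print(k,np.linalg.norm(d),np.arctan2(d[1],d[0])-np.pi/2)
im=cv2.imread("pics/w1.png");o=np.zeros((600,800,3),np.uint8)
o[:300]=cv2.resize(im[0:150,180:400+180],(800,300),interpolation=3);o[300:,:500]=cv2.resize(im[240:360,200:400],(500,300),interpolation=3);cv2.imwrite("pics/w1c.png",o)
```

```text
[0.2942 0.2464 0.17  ] [0.6368 0.1431 0.17  ] 0.3578241671391127 1.2778744179734964 [0.4655 0.1948 0.17  ]
cfl [0.3662 0.299 ]
cfr [0.4463 0.2751]
ffl [0.529  0.2477]
ffr [0.6184 0.2293]
c 0.08357359957230714 1.281166593028392
f 0.09125151175584247 1.3671062264272584
```

View pics/w1c.png

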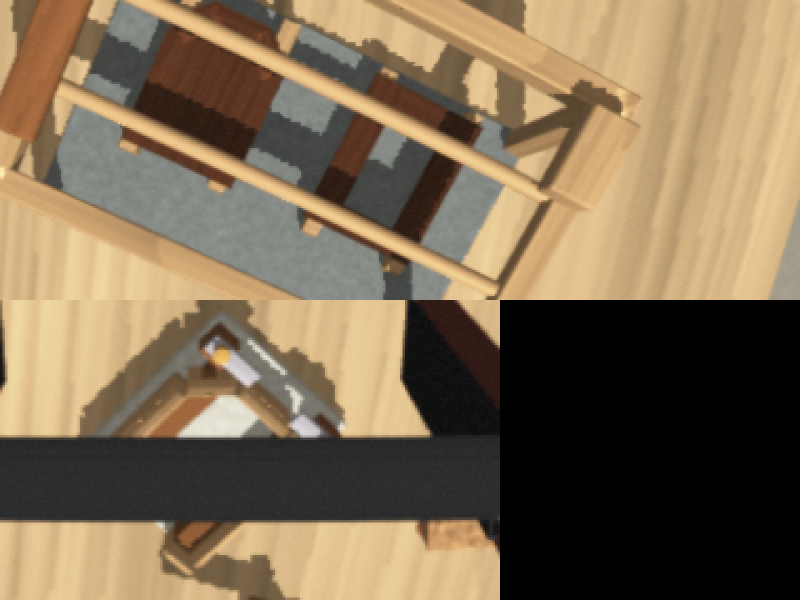

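Run:
```python
from h import *
np.set_printoptions(precision=4,suppress=True)
g=lambda u,z:at_z("wrist",u,z)[:2]
S=[g((244,72.5),.034),g((287.5,92.5),.034),g((336,113),.034),g((376.5,132),.034)]
ys=np.array([125.5,44.5,-44.5,-125.5])/1000
S=np.array(S);print(S)
A=np.polyfit(ys,S,1);yh=A[0];h=np.arctan2(yh[1],yh[0])-np.pi/2;print("scale",np.hypot(*yh),"h",h)
x=np.array([np.cos(h),np.sin(h)]);y=np.array([-x[1],x[0]]);o=S.mean(0)+.075*x;print("origin",o,"cover nominal",o+.085*y)
a,b,c=g((240,71),.04),g((296,95),.04),g((322.5,34),.04)
print("front",a,b,np.hypot(*(a-b)),np.arctan2(*(a-b)[::-1])-np.pi/2,"side",np.hypot(*(c-b)),np.arctan2(*(c-b)[::-1]))
hc=np.arctan2(*(c-b)[::-1]);xc=np.array([np.cos(hc),np.sin(hc)]);cc=(a+b)/2+.065*xc;print("cover",cc,"in rack",(cc-o)@x,(cc-o)@y)
n=np.array([.4359,.3545]);print("net in rack",(n-o)@x,(n-o)@y)
f=np.array([.5912,.3022]);print("frame net in rack",(f-o)@x,(f-o)@y)
```

```text
[[0.3739 0.3018]
 [0.4537 0.2794]
 [0.5446 0.2572]
 [0.6236 0.2353]]
scale 1.031930065667117 h 1.3127722607440293
origin [0.5181 0.3409] cover nominal [0.4359 0.3626]
front [0.3675 0.3025] [0.469  0.2767] 0.10470177313070855 1.3219307404187037 side 0.10826705971551003 1.2955311105131433
cover [0.4359 0.3521] in rack -0.010145577844044563 0.0822794517779557
net in rack -0.00786407622469008 0.0829151513808224
frame net in rack -0.018804757370510697 -0.08058922622438261
```

drive_tool(
  deltas=[
    [100,-0.034,-0.009,0.016,0.233],
    [100,-0.069,-0.018,0.033,0.467],
    [100,-0.103,-0.027,0.05,0.7],
    [100,-0.138,-0.036,0.066,0.933],
  ],
)

```text
time_s: 3.48
tool_pos: [0.4472, 0.0342, 0.4091]
tcp_rot: [2.557, 1.826, -0.0]
ft_force: [0.0, -0.2, -0.2]
finger_gap: 1.0
grip_force: 0.0
```

drive_tool(
  deltas=[
    [100,-0.035,0.008,0.016,0.233],
    [100,-0.07,0.015,0.033,0.467],
    [100,-0.105,0.023,0.05,0.7],
    [100,-0.14,0.03,0.066,0.933],
  ],
)

```text
time_s: 3.82
tool_pos: [0.4341, -0.0799, 0.3564]
tcp_rot: [-2.91, -1.184, -0.0]
ft_force: [0.2, -0.3, 1.1]
finger_gap: 1.0
grip_force: 0.0
```

drive_tool(
  deltas=[
    [100,-0.028,0.022,0.016,0.233],
    [100,-0.055,0.045,0.033,0.467],
    [100,-0.083,0.067,0.05,0.7],
    [100,-0.111,0.09,0.066,0.933],
  ],
)

```text
time_s: 4.15
tool_pos: [0.4214, -0.1935, 0.3037]
tcp_rot: [-3.105, -0.48, -0.001]
ft_force: [1.2, 0.3, -0.1]
finger_gap: 0.998
grip_force: 0.0
```

drive_tool(
  deltas=[
    [100,-0.015,0.033,0.016,0.233],
    [100,-0.03,0.065,0.033,0.467],
    [100,-0.045,0.098,0.05,0.7],
    [100,-0.058,0.13,0.066,0.933],
    [100,-0.058,0.13,0.066,0.933],
  ],
)

```text
time_s: 4.57
tool_pos: [0.4072, -0.3097, 0.2495]
tcp_rot: [3.128, -0.26, -0.006]
ft_force: [-0.3, 1.2, -0.0]
finger_gap: 1.0
grip_force: 0.0
```

```bash
cat >> h.py <<'E'
def st():
    s=r.observe();M=R.from_rotvec(s["tcp_rot"]).as_matrix();h=np.arctan2(M[1,0],M[0,0]);print("t",s["time_s"],"pos",s["tool_pos"],"h",round(np.degrees(h),2),"tilt",np.round(M[2],4),"j",np.round(s["joint_positions"],2),"gap",s["finger_gap"],s["ft_force"],s["grip_force"]);return np.array(s["tool_pos"]),h
def go(target,hd=None):  # tool deltas, scaled
    p,h=st();d=np.array(target)-p;c,s=np.cos(h),np.sin(h)
    print("scaled",np.round(np.array([c*d[0]+s*d[1],s*d[0]-c*d[1],-d[2]])/.8,4),"turn",None if hd is None else round((h-hd)/.5,4))
E
python3 - <<'E'
from h import *
np.set_printoptions(precision=4,suppress=True)
c="wrist"; im=grab_frame(c); save("w2",im)
Z=dict(jig_seat=.039,jig_mouth=.024,spatula_grip=.055,spatula_tip=.0113,rest_home=.055)
for t,z in Z.items():
    for d in place_of(t,c)[:2]: print(t,round(d["conf"],2),np.round(d["centre"],1),at_z(c,d["centre"],z)[:2])
st()
E
```

```text
jig_seat 0.7 [125.1 134. ] [ 0.4985 -0.1373]
jig_mouth 0.59 [179.6 158.2] [ 0.461  -0.1878]
spatula_grip 0.91 [273.2  89.9] [ 0.518  -0.3127]
t 4.8667 pos [ 0.4101 -0.3048  0.2519] h -8.73 tilt [ 0.0012 -0.001  -1.    ] j [-0.29  0.25  0.97  1.95 -0.23  1.06 -0.94] gap 1.0044558963575798 [ 0.1124  0.2126 -0.3067] 0.0
```

View pics/w2.png

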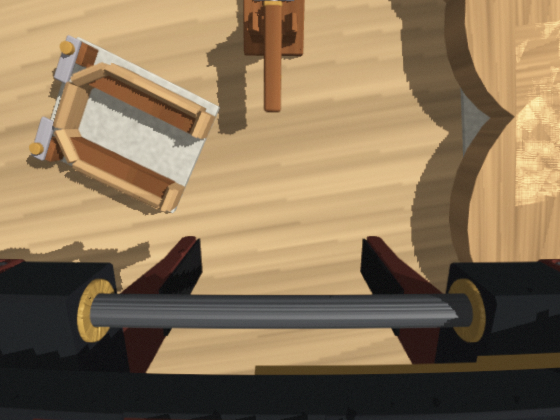

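Run:
```python
from h import *
np.set_printoptions(precision=4,suppress=True)
g=lambda u,z:at_z("wrist",u,z)[:2]
b=g((272.5,112),.066);f=g((272.5,5),.066);print("butt top",b,"front",f,np.degrees(np.arctan2(*(f-b)[::-1])))
hh=np.arctan2(*(f-b)[::-1]);print("grip",b+.022*np.array([np.cos(hh),np.sin(hh)]))
im=cv2.imread("pics/w2.png");cv2.imwrite("pics/w2c.png",cv2.resize(im[20:230,10:270],None,fx=2.8,fy=2.8,interpolation=3))
for d in spot_in("jig_seat","wrist")[:1]:print(d)
```

```text
butt top [ 0.4954 -0.3084] front [ 0.5968 -0.3246] -9.076483604942148
grip [ 0.5172 -0.3118]
{'bbox': [30.5, 35.0, 215.7, 211.9], 'conf': 0.96}
```

View pics/w2c.png

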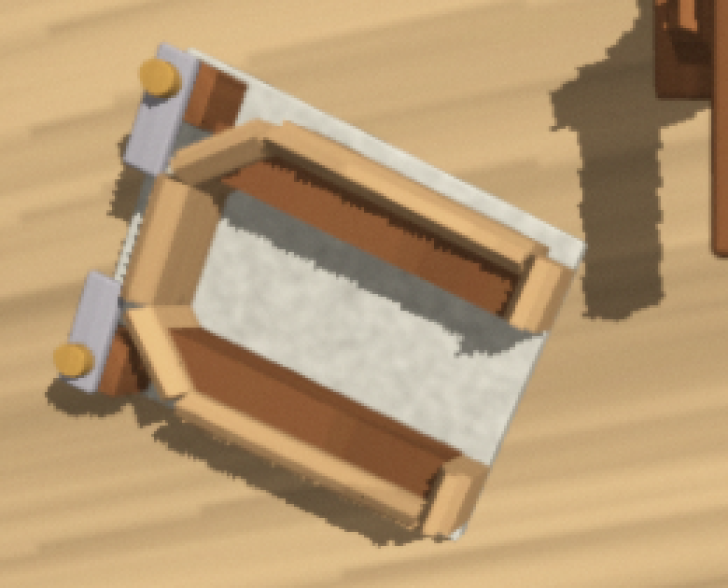

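Run:
```python
from h import *
np.set_printoptions(precision=4,suppress=True)
g=lambda u,z:at_z("wrist",(10+u[0]/2.8,20+u[1]/2.8),z)[:2]
A,B,C=g((585,246),.012),g((190,50),.012),g((458,540),.012)
ang=lambda d:np.degrees(np.arctan2(d[1],d[0]))
print("board",A,B,C,np.hypot(*(B-A)),np.hypot(*(C-A)),ang(B-A),ang(C-A))
U,V=g((222,188),.036),g((513,318),.036);L,M=g((195,325),.036),g((470,460),.036)
print("runners",U,V,L,M,ang(U-V),ang(L-M));h=np.radians((ang(U-V)+ang(L-M))/2);x=np.array([np.cos(h),np.sin(h)]);y=np.array([-x[1],x[0]])
for h in(h,np.radians(ang(B-A))):
  x=np.array([np.cos(h),np.sin(h)]);y=np.array([-x[1],x[0]])
  print("h",np.degrees(h));n=np.array([.4985,-.1373])
  for k,p in dict(A=A,B=B,C=C,U=U,V=V,L=L,M=M,W1=g((580,265),.049),W2=g((487,463),.049),W3=g((165,178),.049),W4=g((123,300),.049),W5=g((265,125),.049),W6=g((530,262),.049),W7=g((180,400),.049),W8=g((420,527),.049),mouth=np.array([.461,-.1878])).items(): print(k,p,"rel net seat",(p-n)@x,(p-n)@y)
```

```text
board [ 0.5132 -0.2441] [ 0.6205 -0.093 ] [ 0.393  -0.1587] 0.1852754478489292 0.14742934437045013 54.64337808492205 144.6264431808398
runners [ 0.5584 -0.1051] [ 0.4876 -0.213 ] [ 0.5072 -0.0779] [ 0.4321 -0.1816] 56.73528390783904 54.10756270297145
h 55.42142330540524
A [ 0.5132 -0.2441] rel net seat -0.07953055516839776 -0.07273337795835093
B [ 0.6205 -0.093 ] rel net seat 0.10572781040919721 -0.07524923946873917
C [ 0.393  -0.1587] rel net seat -0.07748503560321686 0.07468177537131608
U [ 0.5584 -0.1051] rel net seat 0.06052626292797094 -0.031068494590825887
V [ 0.4876 -0.213 ] rel net seat -0.06852499382431922 -0.03402831273586315
L [ 0.5072 -0.0779] rel net seat 0.05386520226975658 0.026584476759128773
M [ 0.4321 -0.1816] rel net seat -0.07418734512813503 0.029521389291751566
W1 [ 0.5031 -0.2472] rel net seat -0.08791335688625679 -0.06617880614510317
W2 [ 0.4313 -0.193 ] rel net seat -0.08401841243394617 0.023729007899730235
W3 [ 0.5635 -0.0902] rel net seat 0.07562757710918058 -0.0267907872850952
W4 [ 0.521  -0.0586] rel net seat 0.07760133626840403 0.02611972477327039
W5 [ 0.
[... 891 characters left out ...]
.02851127499587137
W1 [ 0.5031 -0.2472] rel net seat -0.08700660710936715 -0.06736648292079468
W2 [ 0.4313 -0.193 ] rel net seat -0.08433288298583426 0.0225859312653636
W3 [ 0.5635 -0.0902] rel net seat 0.07598439729522567 -0.025761367790580837
W4 [ 0.521  -0.0586] rel net seat 0.07723950086020843 0.027171067695973508
W5 [ 0.5752 -0.1358] rel net seat 0.045621905971151344 -0.06170369159316808
W6 [ 0.5074 -0.2279] rel net seat -0.06870292570955147 -0.05965551445364307
W7 [ 0.4777 -0.0705] rel net seat 0.042442445137281244 0.05564361945300263
W8 [ 0.4088 -0.1583] rel net seat -0.06900651794020393 0.06098942485099284
mouth [ 0.461  -0.1878] rel net seat -0.06288598511550884 0.001361203898024809
```

drive_tool(
  deltas=[
    [100,0.03,-0.003,0.03,0],
    [100,0.07,-0.006,0.06,0],
    [100,0.1,-0.009,0.09,0],
    [100,0.126,-0.0115,0.12,0],
    [100,0.126,-0.0115,0.16,0],
    [100,0.126,-0.0115,0.2,0],
    [100,0.126,-0.0115,0.235,0],
    [100,0.126,-0.0115,0.26,0],
    [100,0.126,-0.0115,0.27,0],
    [100,0.126,-0.0115,0.27,0],
  ],
)

```text
time_s: 5.75
tool_pos: [0.5098, -0.3113, 0.0343]
tcp_rot: [-3.131, 0.242, 0.003]
ft_force: [-0.1, -0.0, 1.0]
finger_gap: 1.002
grip_force: 0.0
```

Run:
```python
from h import *
np.set_printoptions(precision=4,suppress=True)
for c in("side","wrist"):
    im=grab_frame(c);save("g_"+c,im)
    for t,z in dict(spatula_grip=.055,spatula_tip=.0113).items():
        for d in place_of(t,c)[:1]:print(c,t,round(d["conf"],2),np.round(d["centre"],1),at_z(c,d["centre"],z)[:2])
st()
```

```text
side spatula_grip 0.75 [273.5 354.3] [ 0.5081 -0.3185]
side spatula_tip 0.71 [363.7 363.3] [ 0.727  -0.3659]
wrist spatula_grip 0.93 [291.1 265.5] [ 0.5132 -0.3182]
t 6.05 pos [ 0.511  -0.3133  0.037 ] h -8.94 tilt [ 0.0026  0.0004 -1.    ] j [-0.04  0.69  0.67  1.91 -0.62  0.75 -0.73] gap 0.9969314687625813 [ 0.7301 -1.012   0.1147] 0.0
```

View pics/g_wrist.png

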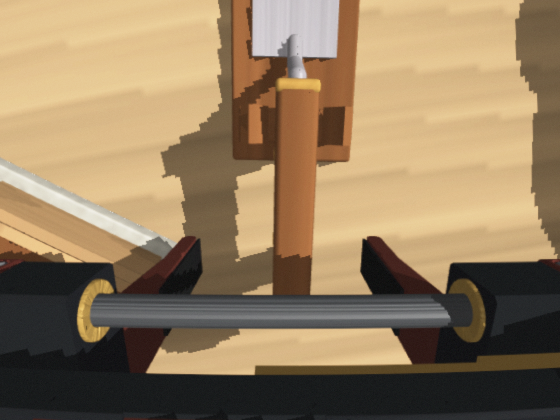

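Run:
```python
from h import *
np.set_printoptions(precision=4,suppress=True)
g=lambda u,z:at_z("wrist",u,z)[:2]
n,f=g((292,280),.066),g((298.5,90),.066);print(n,f,np.degrees(np.arctan2(*(f-n)[::-1])))
b1,b2=g((254,56),.0125),g((337,57),.0125);print("blade rear",b1,b2,np.hypot(*(b1-b2)),(b1+b2)/2,"h",np.degrees(np.arctan2(*(b1-b2)[::-1]))-90)
p,h=st();x=np.array([np.cos(h),np.sin(h)]);y=np.array([x[1],-x[0]])
for q in(n,f,(b1+b2)/2):print((q-p[:2])@x,(q-p[:2])@y)
```

```text
[ 0.5109 -0.3179] [ 0.5915 -0.3326] -10.305978588930337
blade rear [ 0.6185 -0.315 ] [ 0.611  -0.3595] 0.04519211745080771 [ 0.6147 -0.3373] h -9.50968291767225
t 6.05 pos [ 0.511  -0.3133  0.037 ] h -8.94 tilt [ 0.0026  0.0004 -1.    ] j [-0.04  0.69  0.67  1.91 -0.62  0.75 -0.73] gap 0.9969314687625813 [ 0.7301 -1.012   0.1147] 0.0
0.0005829052203159111 0.004613884954506582
0.08250941832495731 0.006572624185045638
0.10615908913764077 0.007603322424656716
```

drive_tool(
  deltas=[
    [100,-0.004,0.006,0,0.026],
    [100,-0.004,0.006,0,0.026],
    [60,-0.004,0.006,0,0.026],
    [0,-0.004,0.006,0,0.026],
    [0,-0.004,0.006,0,0.026],
    [0,-0.004,0.006,0,0.026],
    [0,-0.004,0.006,0,0.026],
    [0,-0.004,0.006,0,0.026],
    [0,-0.004,0.006,0,0.026],
    [0,-0.004,0.006,0,0.026],
    [0,-0.004,0.006,0,0.026],
    [0,-0.004,0.006,0,0.026],
  ],
)

```text
time_s: 7.05
tool_pos: [0.5061, -0.3171, 0.0354]
tcp_rot: [-3.13, 0.265, 0.0]
ft_force: [0.6, -0.1, -0.1]
finger_gap: 0.28
grip_force: 0.0
```

drive_tool(
  deltas=[
    [0,0,0,-0.01,0],
    [0,0,0,-0.025,0],
    [0,0,0,-0.045,0],
    [0,0,0,-0.07,0],
    [0,0,0,-0.1,0],
    [0,0,0,-0.1,0],
  ],
)

```text
time_s: 7.55
tool_pos: [0.508, -0.3191, 0.1203]
tcp_rot: [3.128, -0.267, 0.01]
ft_force: [0.3, -0.9, -1.3]
finger_gap: 0.205
grip_force: 30.0
```

Run:
```python
from h import *
np.set_printoptions(precision=4,suppress=True)
p,h=st()
a=grab_frame("wrist");b=grab_frame("side")
o=np.zeros((420,800,3),np.uint8);o[:,:400]=a[:,80:480];o[:400,400:]=cv2.resize(b[260:400,200:340+0],(400,400),interpolation=3);save("lift",o)
for c in("wrist","side"):
  for t in("spatula_grip","spatula_tip"):
    for d in place_of(t,c)[:1]:print(c,t,round(d["conf"],2),np.round(d["centre"],1))
x=np.array([np.cos(h),np.sin(h)])
for c in("wrist","side"):print(c,"predicted tip",proj(c,[*(p[:2]+.219*x),p[2]+.019-.045+.00125]))
```

```text
t 7.55 pos [ 0.508  -0.3191  0.1203] h -9.74 tilt [ 0.0064  0.002  -1.    ] j [-0.11  0.59  0.78  1.88 -0.52  0.89 -0.81] gap 0.20519476872753736 [ 0.2762 -0.8944 -1.3087] 29.989839792251587
wrist spatula_grip 0.9 [279.9 251.6]
side spatula_tip 0.88 [364.6 344.5]
wrist predicted tip [[ 286.3704 -197.2064]]
side predicted tip [[365.1623 343.1667]]
```

View pics/lift.png

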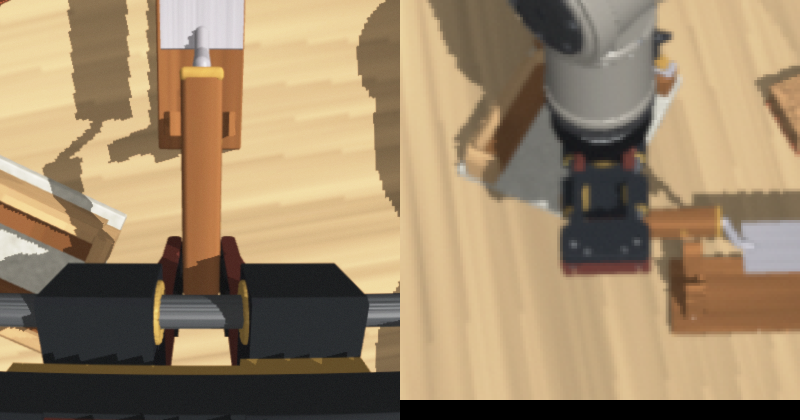

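drive_tool(
  deltas=[
    [0,0.003,-0.01,-0.035,-0.06],
    [0,0.006,-0.03,-0.075,-0.18],
    [0,0.01,-0.055,-0.115,-0.32],
    [0,0.014,-0.08,-0.15,-0.48],
    [0,0.018,-0.105,-0.18,-0.63],
    [0,0.021,-0.125,-0.205,-0.78],
    [0,0.024,-0.14,-0.22,-0.9],
    [0,0.027,-0.155,-0.225,-0.985],
  ],
)

```text
time_s: 8.52
tool_pos: [0.5491, -0.198, 0.2967]
tcp_rot: [3.099, 0.511, 0.003]
ft_force: [-1.1, 0.1, -2.1]
finger_gap: 0.206
grip_force: 30.0
```

drive_tool(
  deltas=[
    [0,0.014,-0.028,0,-0.12],
    [0,0.028,-0.056,0,-0.245],
    [0,0.043,-0.084,0,-0.37],
    [0,0.057,-0.112,0,-0.49],
    [0,0.072,-0.14,0,-0.615],
    [0,0.086,-0.168,0,-0.74],
    [0,0.1,-0.197,0,-0.86],
    [0,0.115,-0.225,0,-0.985],
  ],
)

```text
time_s: 9.18
tool_pos: [0.5776, 0.0024, 0.2938]
tcp_rot: [-2.882, -1.25, 0.004]
ft_force: [-0.2, -0.2, -1.6]
finger_gap: 0.204
grip_force: 30.0
```

drive_tool(
  deltas=[
    [0,0.022,-0.021,0,-0.14],
    [0,0.045,-0.042,0,-0.28],
    [0,0.067,-0.063,0,-0.42],
    [0,0.089,-0.084,0,-0.56],
    [0,0.111,-0.105,0,-0.7],
    [0,0.13,-0.122,0,-0.82],
    [0,0.145,-0.137,0,-0.92],
    [0,0.155,-0.146,0,-0.985],
    [0,0.155,-0.146,0,-0.985],
    [0,0.155,-0.146,0,-0.985],
  ],
)

```text
time_s: 10.02
tool_pos: [0.5784, 0.1713, 0.2953]
tcp_rot: [2.493, 1.911, -0.001]
ft_force: [0.1, 0.7, -1.7]
finger_gap: 0.204
grip_force: 30.0
```

Run:
```python
from h import *
np.set_printoptions(precision=4,suppress=True)
st();c="wrist";im=grab_frame(c);save("w3",cv2.resize(im,(800,600),interpolation=cv2.INTER_CUBIC));st()
Z=dict(rack=0,rack_rail=.15,cover_center=.037,pickup_frame_center=.037,spatula_tip=.274)
for t,z in Z.items():
    for d in place_of(t,c)[:2]: print(t,round(d["conf"],2),np.round(d["centre"],1),at_z(c,d["centre"],z)[:2])
```

```text
t 10.0167 pos [0.5784 0.1713 0.2953] h 74.94 tilt [-0.0008  0.0001 -1.    ] j [-0.76  0.32  0.48  1.67 -0.15  1.19 -0.51] gap 0.20369584380728226 [ 0.1485  0.7216 -1.6945] 29.999284744262695
t 10.0667 pos [0.5785 0.1702 0.2955] h 74.83 tilt [-0.0009  0.0004 -1.    ] j [-0.76  0.32  0.48  1.67 -0.15  1.19 -0.51] gap 0.20201059484165254 [ 0.5616  0.0262 -1.4771] 29.999416172504425
rack 0.8 [198.5  75.4] [0.5076 0.3327]
rack_rail 0.94 [173.4 212.1] [0.4711 0.1852]
cover_center 0.91 [132.   71.1] [0.4356 0.3533]
cover_center 0.46 [199.3  75.9] [0.5155 0.3242]
```

View pics/w3.png

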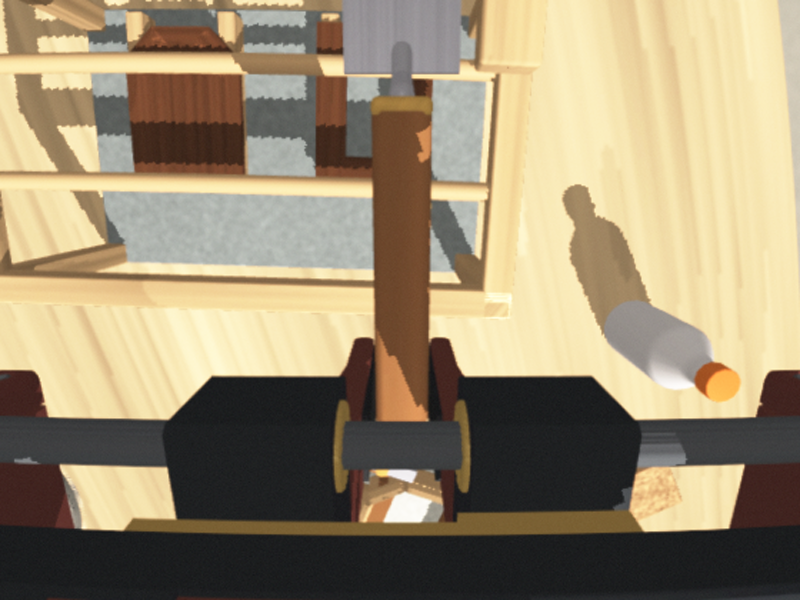

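Run:
```python
from h import *
np.set_printoptions(precision=4,suppress=True)
g=lambda u,z:at_z("wrist",(np.array(u)+.5)/1.42857-.5,z)[:2]
ang=lambda d:np.degrees(np.arctan2(d[1],d[0]))
P=dict(railR=g((511,318),.17),railL=g((2,300),.17),cl=g((130,70),.04),cl2=g((130,165),.04),cr=g((243,70),.04),cr2=g((245,170),.04),rl=g((152,27),.04),rr=g((217,27),.04),kl=g((133,48),.04),kr=g((240,50),.04),sL=g((137.5,12),.034),sR=g((229.5,12),.034))
v=P["railL"]-P["railR"];print("rail h",ang(v)-90);print("cover sides",ang(P["cl"]-P["cl2"]),ang(P["cr"]-P["cr2"]),"width",np.hypot(*(P["cl"]-P["cr"])),"rear w",np.hypot(*(P["rl"]-P["rr"])),ang(P["rl"]-P["rr"])-90,"sticks",np.hypot(*(P["sL"]-P["sR"])),ang(P["sL"]-P["sR"])-90)
h=np.radians(74.3);x=np.array([np.cos(h),np.sin(h)]);y=np.array([-x[1],x[0]])
o=P["railR"]+.15*x+.185*y;print("origin from rail",o)
for k,p in P.items():print(k,p,(p-o)@x,(p-o)@y)
for n in([.4356,.3533],[.5076,.3327],[.4711,.1852]):print("net",(np.array(n)-o)@x,(np.array(n)-o)@y)
# spatula: handle & blade
p,hh=st();print("handle top width: depth",)
for a,b,w in(((373,112),(432,112),.018),((375,380),(428,380),.018),((344,72),(461,72),.046)):
    K,k,T=cp("wrist");U=cv2.undistortPoints(((np.array([[a],[b]],float)+.5)/1.42857-.5),K,np.array([k,0,0,0,0.]))[:,0]
    dep=w/np.linalg.norm(U[1]-U[0]);C=np.linalg.inv(T)@np.r_[U.mean(0)*dep,dep,1];M=np.array([np.cos(hh),np.sin(hh)]);d=C[:3]-p;print("rel tool",d[:2]@M,d[0]*M[1]-d[1]*M[0],"z",d[2])
```

```text
rail h 72.75609662526173
cover sides 67.79591417312 71.92226261923611 width 0.09943978441525196 rear w 0.05629034286928208 73.07752152846936 sticks 0.0804539403117941 72.96228589169314
origin from rail [0.5063 0.3284]
railR [0.6438 0.1339] -0.15000000000000005 -0.18499999999999997
railL [0.3143 0.2362] -0.14070564392265938 0.15983924969329977
cl [0.3956 0.3925] 0.03172131584046729 0.12387978987189134
cl2 [0.3652 0.318 ] -0.04816703975058471 0.13298768919199772
cr [0.4909 0.364 ] 0.03010881269873529 0.024453080391140206
cr2 [0.465  0.2848] -0.05310668126351967 0.027908452808121747
rl [0.4268 0.419 ] 0.06566749045524733 0.10101894853604772
rr [0.4807 0.4026] 0.06446655537891058 0.044741417892959275
kl [0.4047 0.4083] 0.0494057517977289 0.11937058342987888
kr [0.4936 0.3798] 0.0460777126528684 0.026113883528991733
sL [0.4163 0.4367] 0.07989121259605313 0.11589019573147781
sR [0.4933 0.4131] 0.0780129836162829 0.03545818240597862
net 0.004831766133492641 0.07477982632886833
net 0.004483548267369379 -0.00010834860094099315
net -0.14739040060865527 -0.00488366563781439
t 10.3167 pos [0.5785 0.1705 0.2956] h 74.84 tilt [-0.0001  0.0002 -1.    ] j [-0.76  0.32  0.48  1.67 -0.15  1.19 -0.51] gap 0.2003879860569037 [-0.1128  0.5725 -1.6697] 29.999491274356842
handle top width: depth
rel tool 0.08912008761121336 0.0006970233442361237 z 0.014196730181694428
rel tool 0.0030867705099620097 0.0003122061360278823 z 0.018949404010075277
rel tool 0.1107936771446741 0.0007861559744039154 z -0.03131850999219776
```

```bash
cat > w.py <<'E'
from h import *
def edges(im,row,c0,half):
    g=cv2.GaussianBlur(im.astype(float),(0,0),1).sum(2)[row-1:row+2].mean(0); d=np.abs(np.gradient(g)); out=[]
    for s in(-1,1):
        c=c0+s*half; w=np.arange(int(c-5),int(c+6)); i=w[np.argmax(d[w])]; y0,y1,y2=d[i-1:i+2]; out.append(i+.5*(y0-y2)/(y0-2*y1+y2))
    return out
def widths(im,rows,c0,half):
    K,k,T=cp("wrist"); res=[]
    for r_ in rows:
        e=edges(im,r_,c0,half);U=cv2.undistortPoints(np.array([[[e[0],r_]],[[e[1],r_]]],float),K,np.array([k,0,0,0,0.]))[:,0]
        res.append((r_,e[0],e[1],np.linalg.norm(U[1]-U[0]),U.mean(0)[1]))
    return np.array(res)
E
python3 - <<'E'
from w import *
np.set_printoptions(precision=4,suppress=True)
A=cv2.imread("pics/g_wrist.png")
B=grab_frame("wrist");save("w4",B);B=B[...,::-1]
def tool(dep,v):  # cam (0.067,-.161), axes
    return .067-.969*v*dep-.247*dep, -(-.161-.247*v*dep+.969*dep)
for n,im,c,hf in(("rest",A,297,21),("held",B,281,20.5)):
    for row in(95,110,125,140,160,180,200):
        q=widths(im,[row],c-(row-95)*(.03 if n=="rest" else 0),hf)[0];print(n,q[:3],"xz",tool(.018/q[3],q[4]))
for n,im,c,hf in(("restblade",A,295.5,42),("heldblade",B,281.5,41)):
    for row in(8,20,30,40):
        q=widths(im,[row],c,hf)[0];print(n,q[:3],"xz",tool(.046/q[3],q[4]))
for c in("scene","side"):
    grab_frame(c)
    for t in("spatula_tip","spatula_grip"):
        for d in place_of(t,c)[:1]:
            o,dd=ray(c,d["centre"]);print(c,t,round(d["conf"],2),d["centre"])
p,h=st();x=np.array([np.cos(h),np.sin(h)])
for dz in(-.025,-.035,-.045):
    print(dz,[proj(c,[*(p[:2]+.218*x),p[2]+dz])[0] for c in("scene","side")])
E
```

```text
rest [ 95.     275.026  318.2649] xz (np.float64(0.08075979695324356), np.float64(0.021966270035322838))
rest [110.     279.3017 322.9707] xz (np.float64(0.07458296909480651), np.float64(0.024687161639547955))
rest [125.     279.4969 317.7202] xz (np.float64(0.06876574013706102), np.float64(0.006775659109015286))
rest [140.     278.7481 316.9487] xz (np.float64(0.061876207177095764), np.float64(0.008253428820466924))
rest [160.     278.437  315.8447] xz (np.float64(0.05239853071314359), np.float64(0.007207405069453471))
rest [180.     273.7676 315.6588] xz (np.float64(0.04560811349347326), np.float64(0.025675389552372002))
rest [200.     273.4019 314.6043] xz (np.float64(0.03677102427403662), np.float64(0.025513220956788957))
held [ 95.     259.6755 296.3206] xz (np.float64(0.08323236146809394), np.float64(-0.0031204504997840166))
held [110.     260.7687 301.7924] xz (np.float64(0.07506715160615023), np.float64(0.01580414832380464))
held [125.     260.0618 301.7707] xz (np.float64(0.06861450525881627), np.float64(0.019602464405891806))
held [140.     260.2775 301.0929] xz (np.float64
[... 1017 characters left out ...]
4600586710512))
heldblade [ 30.     239.6617 321.7922] xz (np.float64(0.12125810224484629), np.float64(-0.0332782889746612))
heldblade [ 40.     239.8871 321.4377] xz (np.float64(0.11609489753091146), np.float64(-0.033593010326992245))
scene spatula_tip 0.97 [365.6, 161.5]
side spatula_grip 0.58 [262.9, 143.2]
t 10.6667 pos [0.5783 0.1717 0.2955] h 74.95 tilt [ 0.0001 -0.     -1.    ] j [-0.76  0.32  0.48  1.67 -0.15  1.19 -0.51] gap 0.20382938040356183 [ 0.0211 -0.4345 -2.36  ] 29.999516308307648
-0.025 [array([364.9558, 162.0985]), array([270.4067, 109.5979])]
-0.035 [array([364.4127, 164.1901]), array([270.484 , 112.2846])]
-0.045 [array([363.8755, 166.258 ]), array([270.5606, 114.9483])]
```

drive_tool(
  deltas=[
    [0,-0.03,-0.002,0,-0.1],
    [0,-0.065,-0.004,0,-0.22],
    [0,-0.1,-0.006,0,-0.36],
    [0,-0.135,-0.008,0,-0.5],
    [0,-0.17,-0.01,0,-0.65],
    [0,-0.205,-0.012,0,-0.8],
    [0,-0.235,-0.013,0,-0.92],
    [0,-0.255,-0.014,0,-1.0],
    [0,-0.265,-0.015,0,-1.0],
  ],
)

```text
time_s: 11.42
tool_pos: [0.511, -0.0327, 0.2958]
tcp_rot: [1.945, 2.466, 0.0]
ft_force: [0.3, -0.8, -1.4]
finger_gap: 0.204
grip_force: 30.0
```

drive_tool(
  deltas=[
    [0,0,0,0,-0.12],
    [0,0,0,0.01,-0.223],
    [0,0,0,0.04,-0.223],
    [0,0,0,0.08,-0.223],
    [0,0,0,0.12,-0.223],
    [0,0,0,0.16,-0.223],
    [0,0,0,0.2,-0.223],
    [0,0,0,0.23,-0.223],
    [0,0,0,0.244,-0.223],
    [0,0,0,0.244,-0.223],
  ],
)

```text
time_s: 12.25
tool_pos: [0.5103, -0.0293, 0.0981]
tcp_rot: [-1.8, -2.571, 0.005]
ft_force: [0.0, 0.5, -2.1]
finger_gap: 0.204
grip_force: 30.0
```

Run:
```python
from h import *
np.set_printoptions(precision=4,suppress=True)
go([.4306,.0503,.10],np.radians(97))
for c in("scene","side"):
    grab_frame(c)
    for d in place_of("spatula_tip",c)[:1]:print(c,round(d["conf"],2),d["centre"])
p,h=st();x=np.array([np.cos(h),np.sin(h)])
for dz in(-.025,-.0325,-.04):
    print(dz,[proj(c,[*(p[:2]+.219*x),p[2]+dz])[0] for c in("scene","side")])
```

```text
t 12.25 pos [ 0.5103 -0.0293  0.0981] h 110.0 tilt [ 0.001  -0.0042 -1.    ] j [-0.41  0.4   0.42  2.07 -0.25  0.72  0.52] gap 0.20402037705293713 [ 0.0339  0.5249 -2.1135] 29.99931514263153
scaled [ 0.1275 -0.0597 -0.0023] turn 0.4536
scene 0.63 [272.6, 171.9]
side 0.73 [219.0, 211.7]
t 12.45 pos [ 0.5132 -0.0298  0.1019] h 109.98 tilt [-0.0006  0.0031 -1.    ] j [-0.41  0.4   0.43  2.07 -0.25  0.72  0.52] gap 0.20607851331104216 [ 0.0585 -0.603  -1.1661] 29.999549388885498
-0.025 [array([274.4869, 173.4139]), array([220.4343, 209.4281])]
-0.0325 [array([274.4718, 174.7399]), array([220.669 , 211.1514])]
-0.04 [array([274.4569, 176.0559]), array([220.9022, 212.8627])]
```

drive_tool(
  deltas=[
    [0,0.02,-0.009,0,0.07],
    [0,0.04,-0.018,0,0.14],
    [0,0.06,-0.028,0,0.21],
    [0,0.08,-0.038,0,0.28],
    [0,0.1,-0.047,0,0.35],
    [0,0.115,-0.054,0,0.41],
    [0,0.128,-0.06,0,0.454],
    [0,0.128,-0.06,0.02,0.454],
    [0,0.128,-0.06,0.04,0.454],
    [0,0.128,-0.06,0.058,0.454],
    [0,0.128,-0.06,0.058,0.454],
    [0,0.128,-0.06,0.058,0.454],
  ],
)

```text
time_s: 13.45
tool_pos: [0.4321, 0.05, 0.0546]
tcp_rot: [2.082, 2.352, 0.001]
ft_force: [0.5, 0.3, -1.0]
finger_gap: 0.204
grip_force: 30.0
```

Run:
```python
from h import *
np.set_printoptions(precision=4,suppress=True)
go([.422,.104,.0525],np.radians(91))
for c in("scene","side"):
    grab_frame(c)
    for d in place_of("spatula_tip",c)[:1]:print(c,round(d["conf"],2),d["centre"])
p,h=st();x=np.array([np.cos(h),np.sin(h)])
for dz in(-.0325,-.04):
    print(dz,[proj(c,[*(p[:2]+.219*x),p[2]+dz])[0] for c in("scene","side")])
for d in place_of("cover_center","side")[:2]:print(d,at_z("side",d["centre"],.037))
```

```text
t 13.45 pos [0.4321 0.05   0.0546] h 96.97 tilt [ 0.0003  0.0008 -1.    ] j [-0.62  0.38  0.43  2.27 -0.3   0.54  0.17] gap 0.20364520053127805 [ 0.4802  0.3263 -0.9649] 29.999516308307648
scaled [ 0.0685 -0.0044  0.0027] turn 0.2082
scene 0.64 [296.1, 167.0]
side 0.31 [258.5, 299.6]
t 13.65 pos [0.4325 0.0501 0.0549] h 96.98 tilt [ 0.0006  0.0021 -1.    ] j [-0.62  0.38  0.43  2.27 -0.3   0.54  0.17] gap 0.2035714805175012 [ 0.4706  0.9152 -1.9653] 29.999631643295288
-0.0325 [array([294.6069, 168.0337]), array([208.792 , 202.8005])]
-0.04 [array([294.5202, 169.3174]), array([209.0501, 204.4426])]
{'centre': [216.6, 182.6], 'conf': 0.48} [0.4407 0.3419 0.037 ]
```

drive_tool(
  deltas=[
    [0,0.012,-0.001,0.003,0.035],
    [0,0.024,-0.002,0.003,0.07],
    [0,0.036,-0.003,0.003,0.105],
    [0,0.048,-0.003,0.003,0.14],
    [0,0.06,-0.004,0.003,0.175],
    [0,0.068,-0.004,0.003,0.208],
    [0,0.068,-0.004,0.003,0.208],
    [0,0.068,-0.004,0.003,0.208],
  ],
)

```text
time_s: 14.37
tool_pos: [0.421, 0.104, 0.0515]
tcp_rot: [-2.198, -2.244, 0.001]
ft_force: [-1.9, 1.1, -1.7]
finger_gap: 0.206
grip_force: 30.1
```

Run:
```python
from h import *
np.set_printoptions(precision=4,suppress=True)
go([.394,.1515,.0525],np.radians(80))
c="wrist";im=grab_frame(c);save("w5",im)
for t,z in dict(rack_rail=.15,cover_center=.037,spatula_grip=.064).items():
    for d in place_of(t,c)[:2]: print(t,round(d["conf"],2),np.round(d["centre"],1),at_z(c,d["centre"],z)[:2])
# front cover edge / rail rows: print gray profile on columns off the handle
g=cv2.cvtColor(im,cv2.COLOR_RGB2GRAY)
for col in(180,200,220,340,360,380):print(col,g[0:130:5,col])
```

```text
t 14.3667 pos [0.421  0.104  0.0515] h 91.19 tilt [ 0.0002 -0.0012 -1.    ] j [-0.76  0.39  0.45  2.28 -0.33  0.54 -0.03] gap 0.20626678353624153 [-1.944   1.0637 -1.7371] 30.08809268474579
scaled [ 0.06   -0.0325 -0.0012] turn 0.3906
rack_rail 0.84 [526.6  54.4] [0.4667 0.186 ]
spatula_grip 0.63 [282.3 251.5] [0.4223 0.1112]
180 [ 76  74  77  77  79  81  79  74  76  91 127 127 131 154 223 227 229 228
 229 228 228 229 228 228 229 228]
200 [ 78  76  74  77  76  80  76  77  76  74  66 118 117 117 118 216 216 215
 214 215 216 217 217 216 219 219]
220 [ 76  76  78  76  79  79  75  81  81  78  79  70 125 126 128 127 126 127
 127 126 127 137 226 226 226 226]
340 [ 81  78  79  81  82  83  79 138 154  89  80  83  80 147 148 156 155 150
 153 161 182 204 204 203 204 203]
360 [ 78  80  82  79  76  77  78  80  82  78  80  80  78  79  75  79  78  78
 153 154 152 147 204 204 203 204]
380 [ 91 155 150 146 146 140 135 129 153 155 155 156 157 157 150 149 150 148
 150 153 150 152 162 188 193 194]
```

drive_tool(
  deltas=[
    [0,0.008,-0.004,0,0.05],
    [0,0.016,-0.009,0,0.1],
    [0,0.024,-0.013,0,0.155],
    [0,0.032,-0.018,0,0.205],
    [0,0.04,-0.022,0,0.26],
    [0,0.048,-0.026,0,0.31],
    [0,0.056,-0.03,0,0.36],
    [0,0.06,-0.0325,0,0.39],
    [0,0.06,-0.0325,0,0.39],
    [0,0.06,-0.0325,0,0.39],
  ],
)

```text
time_s: 15.4
tool_pos: [0.395, 0.1511, 0.0515]
tcp_rot: [-2.408, -2.017, -0.0]
ft_force: [-3.9, 1.1, -2.3]
finger_gap: 0.201
grip_force: 30.1
```

Run:
```python
from h import *
np.set_printoptions(precision=4,suppress=True)
go([.394,.1515,.0525],np.radians(80))
c="wrist";im=grab_frame(c);save("w6",im)
for t,z in dict(rack_rail=.15,spatula_grip=.064).items():
    for d in place_of(t,c)[:2]: print(t,round(d["conf"],2),np.round(d["centre"],1),at_z(c,d["centre"],z)[:2])
for c in("scene","side"):
    grab_frame(c)
    for d in place_of("cover_center",c)[:2]:print(c,round(d["conf"],2),d["centre"],at_z(c,d["centre"],.037))
```

```text
t 15.4 pos [0.395  0.1511 0.0515] h 79.91 tilt [ 0.0002  0.0001 -1.    ] j [-0.94  0.38  0.51  2.3  -0.37  0.53 -0.32] gap 0.2007788631771992 [-3.8554  1.1124 -2.3252] 30.074787139892578
scaled [ 0.0003 -0.0014 -0.0013] turn -0.0032
rack_rail 0.68 [282.8 250.1] [0.4034 0.1929]
spatula_grip 0.63 [280.  249.8] [0.3965 0.1597]
scene 0.86 [319.8, 162.5] [0.4272 0.3552 0.037 ]
scene 0.67 [379.5, 148.6] [0.4514 0.584  0.037 ]
side 0.57 [213.5, 182.5] [0.4307 0.3445 0.037 ]
side 0.52 [211.1, 141.7] [0.4445 0.5636 0.037 ]
```

drive_tool(
  deltas=[
    [0,0,-0.003,0,0],
    [0,0,-0.005,-0.005,0],
    [0,0,-0.005,-0.01,0],
    [0,0,-0.005,-0.0125,0],
    [0,0,-0.005,-0.015,0],
    [0,0,-0.005,-0.0175,0],
    [0,0,-0.005,-0.02,0],
    [0,0,-0.005,-0.023,0],
    [0,0,-0.005,-0.026,0],
    [0,0,-0.005,-0.03,0],
    [0,0,-0.005,-0.034,0],
    [0,0,-0.005,-0.038,0],
  ],
)

```text
time_s: 16.75
tool_pos: [0.3909, 0.1517, 0.0821]
tcp_rot: [-2.409, -2.016, 0.0]
ft_force: [-0.8, 0.5, -1.0]
finger_gap: 0.203
grip_force: 30.0
```

drive_tool(
  deltas=[
    [0,0,0,-0.002,0],
    [0,0,0,-0.002,0],
    [0,0,0,-0.002,0],
  ],
)

```text
time_s: 17.0
tool_pos: [0.391, 0.1519, 0.0836]
tcp_rot: [-2.409, -2.017, -0.001]
ft_force: [0.4, 0.1, -2.9]
finger_gap: 0.204
grip_force: 30.0
```

Run:
```python
from h import *
np.set_printoptions(precision=4,suppress=True)
p,h=st();im=grab_frame("wrist");save("w7",im)
for c in("scene","side"):
    grab_frame(c)
    for d in place_of("cover_center",c)[:2]:print(c,round(d["conf"],2),d["centre"],at_z(c,d["centre"],.053))
x=np.array([np.cos(h),np.sin(h)])
print("pred",[proj(c,[.434,.352,.053])[0] for c in("scene","side")],[proj(c,[.434,.352,.037])[0] for c in("scene","side")])
```

```text
t 17.0 pos [0.391  0.1519 0.0836] h 79.87 tilt [ 0.0003  0.0002 -1.    ] j [-1.    0.31  0.57  2.29 -0.29  0.6  -0.39] gap 0.20440138546700531 [ 0.418   0.0582 -2.8881] 29.996033012866974
scene 0.82 [376.7, 148.7] [0.4586 0.565  0.053 ]
scene 0.57 [321.7, 159.7] [0.4293 0.3601 0.053 ]
side 0.53 [213.8, 181.6] [0.4319 0.331  0.053 ]
side 0.43 [210.8, 143.1] [0.4423 0.5351 0.053 ]
pred [array([320.1847, 161.3582]), array([213.7733, 177.2847])] [array([319.8008, 164.1705]), array([214.2712, 180.8639])]
```

Run:
```python
from w import *
np.set_printoptions(precision=4,suppress=True)
F=[]
for i in range(8):
    im=grab_frame("wrist");F.append(r.observe()["ft_force"])
print(np.mean(F,0),np.std(F,0)/8**.5)
print(r.observe()["ft_torque"])
im=im[...,::-1]
def tool(dep,v): return .067-.969*v*dep-.247*dep, -(-.161-.247*v*dep+.969*dep)
for row in(95,110,125,140,160,180,200,220):
    q=widths(im,[row],281,20.5)[0];print(q[:3],"xz",tool(.018/q[3],q[4]))
for row in(8,20,30,40):
    q=widths(im,[row],281.5,41)[0];print("blade",q[:3],"xz",tool(.046/q[3],q[4]))
# ferrule row along centre column
for f in("w4","w6","w7"):
    g=cv2.imread(f"pics/{f}.png").astype(int)[30:100,281];print(f,np.argmax(np.abs(np.diff(g[:,0]+g[:,1]+g[:,2])))+30, g[::4,0])
st()
```

```text
[ 0.046   0.0479 -2.7117] [0.2127 0.115  0.123 ]
[-0.3177  0.1575  0.036 ]
[ 95.     262.9107 298.2196] xz (np.float64(0.08384614343187394), np.float64(-0.009335583479662901))
[110.     266.9691 297.0342] xz (np.float64(0.07800293901301687), np.float64(-0.03713714941306462))
[125.     265.1648 305.1916] xz (np.float64(0.06868203102419188), np.float64(0.013661982286155977))
[140.     255.3648 296.603 ] xz (np.float64(0.062248847038002444), np.float64(0.019452881051465865))
[160.     263.7428 303.1214] xz (np.float64(0.053121784431443615), np.float64(0.014851352847641164))
[180.     261.0224 300.3097] xz (np.float64(0.04418154286041405), np.float64(0.016661472626761598))
[200.     261.2689 299.9427] xz (np.float64(0.03478495313811688), np.float64(0.016613882822857445))
[220.     261.589  299.8045] xz (np.float64(0.025270624516774816), np.float64(0.01721007687656273))
blade [  8.     239.0355 321.8006] xz (np.float64(0.1328892771860647), np.float64(-0.03402855179282305))
blade [ 20.     239.1806 328.2525] xz (np.float64(0.12212089273915878), np.float64(-0.019069405617932855))
blade [ 30.     239.3799 323.0895] xz (np.float64(0.12023607843831133), np.float64(-0.029607410945824086))
blade [ 40.     239.692  321.1554] xz (np.float64(0.11614735350832608), np.float64(-0.03380155261180373))
w4 77 [124 126 126 124 124 115 119 123 128 128  63  67  47  43  42  44  42  45]
w6 63 [147 133 132 132 136 128 123 128 132  71  72  75  74  73  75  74  74  76]
w7 76 [122 122 123 122 121 115 114 119 125 127  63  63  46  41  41  64  67  71]
t 17.65 pos [0.391  0.1517 0.0834] h 79.86 tilt [-0. -0. -1.] j [-1.    0.31  0.57  2.29 -0.29  0.6  -0.39] gap 0.20565025260856323 [ 0.2466 -0.2516 -2.4581] 29.996075928211212
```

drive_tool(
  deltas=[
    [0,-0.0016,0.0017,0,0],
    [0,-0.005,0.005,0,0],
    [0,-0.01,0.01,0,0],
    [0,-0.016,0.017,0,0],
    [0,-0.0235,0.024,0,0],
    [0,-0.031,0.0315,0,0],
    [0,-0.038,0.039,0,0],
    [0,-0.0455,0.0465,0,0],
    [0,-0.053,0.054,0,0],
    [0,-0.06,0.0615,0,0],
    [0,-0.0675,0.069,0,0],
    [0,-0.075,0.0765,0,0],
  ],
)

```text
time_s: 18.65
tool_pos: [0.4412, 0.0812, 0.0834]
tcp_rot: [2.409, 2.016, 0.0]
ft_force: [-0.3, 0.2, -2.1]
finger_gap: 0.204
grip_force: 30.0
```

drive_tool(
  deltas=[
    [0,-0.0075,0.008,0,0],
    [0,-0.015,0.016,0,0],
    [0,-0.0225,0.024,0,0],
    [0,-0.03,0.032,0,0],
    [0,-0.038,0.04,0,0],
    [0,-0.046,0.048,0,0],
    [0,-0.054,0.056,0,0],
    [0,-0.062,0.064,0,0],
    [0,-0.07,0.072,0,0],
    [0,-0.077,0.079,0,0],
    [0,-0.083,0.085,0,0],
    [0,-0.088,0.09,0,0],
  ],
)

```text
time_s: 19.65
tool_pos: [0.4996, -0.0008, 0.0834]
tcp_rot: [2.409, 2.016, -0.0]
ft_force: [0.6, 0.3, -3.2]
finger_gap: 0.201
grip_force: 30.0
```

Run:
```python
from h import *
np.set_printoptions(precision=4,suppress=True)
p,h=st();im=grab_frame("wrist");save("w8",im);F=[]
for c in("scene","side"):
    grab_frame(c);F.append(r.observe()["ft_force"])
    for d in place_of("cover_center",c)[:3]:print(c,round(d["conf"],2),d["centre"],at_z(c,d["centre"],.0555))
print(np.mean(F,0))
```

```text
t 19.65 pos [ 0.4996 -0.0008  0.0834] h 79.83 tilt [-0.0001  0.     -1.    ] j [-0.57  0.43  0.55  2.12 -0.36  0.68  0.05] gap 0.20119061593971693 [ 0.5925  0.3064 -3.2336] 29.996235966682434
scene 0.74 [294.8, 197.9] [0.5434 0.2059 0.0555]
scene 0.61 [378.5, 148.0] [0.4598 0.5712 0.0555]
side 0.59 [252.3, 206.7] [0.537  0.1888 0.0555]
side 0.47 [210.3, 141.4] [0.4415 0.5419 0.0555]
[-0.0003  0.9308 -2.6998]
```

drive_tool(
  deltas=[
    [0,-0.004,0.001,0,0],
    [0,-0.011,0.002,0,0],
    [0,-0.021,0.004,0,0],
    [0,-0.034,0.006,0,0],
    [0,-0.05,0.009,0,0],
    [0,-0.067,0.012,0,0],
    [0,-0.085,0.015,0,0],
    [0,-0.103,0.018,0,0],
    [0,-0.12,0.021,0,0],
    [0,-0.136,0.024,0,0],
    [0,-0.15,0.027,0,0],
    [0,-0.16,0.0285,0,0],
  ],
)

```text
time_s: 20.9
tool_pos: [0.4989, -0.1323, 0.0836]
tcp_rot: [2.411, 2.013, -0.0]
ft_force: [0.2, 0.0, -2.4]
finger_gap: 0.203
grip_force: 30.0
```

drive_tool(
  deltas=[
    [0,-0.002,0,-0.005,0],
    [0,-0.003,0,-0.015,0],
    [0,-0.003,0,-0.03,0],
    [0,-0.003,0,-0.045,0],
    [0,-0.003,0,-0.06,0],
    [0,-0.003,0,-0.07,0],
    [0,-0.003,0,-0.075,0],
    [0,-0.003,0,-0.075,0],
  ],
)

```text
time_s: 21.57
tool_pos: [0.4994, -0.1322, 0.1448]
tcp_rot: [2.407, 2.016, 0.003]
ft_force: [-0.6, 0.0, -1.7]
finger_gap: 0.202
grip_force: 30.0
```

```bash
cat > fit.py <<'E'
from h import *
from scipy.optimize import minimize
poly=np.array([[-65,-50],[40,-50],[65,-25],[65,25],[40,50],[-65,50]])/1000
def bird(c,im,ctr,z,half=.12,res=.0005):
    n=int(2*half/res);a=(np.arange(n)+.5)*res-half;X,Y=np.meshgrid(ctr[0]+a,ctr[1]+a)
    q=proj(c,np.stack([X.ravel(),Y.ravel(),np.full(X.size,z)],1)).astype(np.float32)
    return cv2.remap(im,q[:,0].reshape(n,n),q[:,1].reshape(n,n),cv2.INTER_LINEAR),X,Y
def fitplate(c,im,ctr,z,h0):
    B,X,Y=bird(c,im,ctr,z);rgb=B.astype(float)
    V=rgb.max(2);S=1-rgb.min(2)/np.maximum(V,1)
    best=None
    W=np.log(rgb.sum(2)+20)
    def cost(p):
        cs,sn=np.cos(p[2]),np.sin(p[2]);dx,dy=X-p[0],Y-p[1];u=cs*dx+sn*dy;v=-sn*dx+cs*dy
        d=np.maximum.reduce([abs(u)-.065,abs(v)-.05,(u+abs(v)-.09)/2**.5])
        ins=(d<-.002)&(d>-.012);out=(d>.002)&(d<.012)
        return -(W[out].mean()-W[ins].mean())/(W[out].std()+W[ins].std())
    for hh in h0+np.radians([-10,-5,0,5,10]):
        r_=minimize(cost,[ctr[0],ctr[1],hh],method="Nelder-Mead",options=dict(initial_simplex=np.array([[ctr[0],ctr[1],hh],[ctr[0]+.012,ctr[1],hh],[ctr[0],ctr[1]+.012,hh],[ctr[0],ctr[1],hh+.08]]),xatol=1e-4,fatol=1e-4))
        if best is None or r_.fun<best.fun:best=r_
    return best.x,best.fun
E
python3 - <<'E'
from fit import *
np.set_printoptions(precision=4,suppress=True)
p,h=st();x=np.array([np.cos(h),np.sin(h)])
z=p[2]-.031+.006
for c in("scene","side"):
    im=grab_frame(c);save("p_"+c,im)
    ds=[(d["conf"],at_z(c,d["centre"],z-.003)) for d in place_of("cover_center",c)[:3]];print(c,ds)
    ctr=p[:2]+.205*x
    q,f=fitplate(c,im,ctr,z,h-.12);print(c,"fit",q[:2],np.degrees(q[2]),f)
E
```

```text
t 21.5667 pos [ 0.4994 -0.1322  0.1448] h 79.9 tilt [ 0.0007  0.0023 -1.    ] j [-0.36  0.36  0.62  2.04 -0.28  0.82  0.24] gap 0.2019898717577144 [-0.5806  0.0419 -1.6705] 29.999592304229736
scene [(0.91, array([0.5419, 0.063 , 0.1168])), (0.6, array([0.5124, 0.5296, 0.1168]))]
scene fit [0.5451 0.0606] 69.48487684222596 -1.456066709400372
side [(0.61, array([0.541 , 0.0384, 0.1168])), (0.25, array([ 0.7252, -0.233 ,  0.1168]))]
side fit [0.5188 0.0598] 97.25964455933234 -0.2834684741981286
```

drive_tool(
  deltas=[
    [0,-0.003,0.002,0,0.01],
    [0,-0.009,0.008,0,0.03],
    [0,-0.019,0.016,0,0.07],
    [0,-0.033,0.028,0,0.12],
    [0,-0.049,0.042,0,0.18],
    [0,-0.066,0.056,0,0.24],
    [0,-0.084,0.071,0,0.3],
    [0,-0.102,0.087,0,0.36],
    [0,-0.119,0.102,0,0.42],
    [0,-0.134,0.115,0,0.475],
    [0,-0.146,0.125,0,0.52],
    [0,-0.152,0.13,0,0.545],
  ],
)

```text
time_s: 22.77
tool_pos: [0.5803, -0.274, 0.1433]
tcp_rot: [2.663, 1.664, -0.001]
ft_force: [0.1, -0.5, -1.7]
finger_gap: 0.203
grip_force: 30.0
```

drive_tool(
  deltas=[
    [0,0,0,0,0],
    [0,0,0,0,0],
    [0,0,0,0,0],
    [0,0,0,0,0],
  ],
)

```text
time_s: 23.1
tool_pos: [0.5794, -0.2696, 0.1433]
tcp_rot: [-2.659, -1.671, -0.0]
ft_force: [-0.2, -1.1, -1.8]
finger_gap: 0.205
grip_force: 30.0
```

```bash
cat >> fit.py <<'E'
def fitboard(c,im,ctr,h0,z=.012):
    B,X,Y=bird(c,im,ctr,z,half=.16,res=.001);f=cv2.GaussianBlur(B,(0,0),1).astype(float);S=1-f.min(2)/np.maximum(f.max(2),1)
    def cost(p):
        cs,sn=np.cos(p[2]),np.sin(p[2]);dx,dy=X-p[0],Y-p[1];u=cs*dx+sn*dy;v=-sn*dx+cs*dy
        d=np.maximum(abs(u)-.0925,abs(v)-.075);ok=(u<.06)&(B.sum(2)>0)
        ins=ok&(d<-.001)&(d>-.005);out=ok&(d>.001)&(d<.006)
        return -(S[out].mean()-S[ins].mean())/(S[out].std()+S[ins].std()) if ins.sum()*out.sum() else 9
    best=None
    for hh in h0+np.radians([-3,0,3]):
        r_=minimize(cost,[*ctr,hh],method="Nelder-Mead",options=dict(initial_simplex=np.array([[*ctr,hh],[ctr[0]+.008,ctr[1],hh],[ctr[0],ctr[1]+.008,hh],[*ctr,hh+.04]]),xatol=1e-4,fatol=1e-4))
        if best is None or r_.fun<best.fun:best=r_
    return best.x,best.fun
E
python3 - <<'E'
from fit import *
np.set_printoptions(precision=4,suppress=True)
p,h=st();x=np.array([np.cos(h),np.sin(h)]);im=grab_frame("wrist");save("w9",im)
for t,z in dict(jig_seat=.039,jig_mouth=.024).items():
    for d in place_of(t,"wrist")[:2]:print(t,round(d["conf"],2),d["centre"],at_z("wrist",d["centre"],z)[:2])
h0=np.radians(53.9);xj=np.array([np.cos(h0),np.sin(h0)])
q,f=fitboard("wrist",im,np.array([.498,-.144])+.0145*xj,h0);print("board wrist",q[:2],np.degrees(q[2]),f,"seat",q[:2]-.0141*np.array([np.cos(q[2]),np.sin(q[2])]))
for c in("scene","side"):
    i0=cv2.imread(f"pics/{c}0.png")[...,::-1].copy()
    q,f=fitboard(c,i0,np.array([.498,-.144])+.0145*xj,h0);print("board",c,q[:2],np.degrees(q[2]),f)
z=p[2]-.031+.006
for c in("scene","side"):
    im=grab_frame(c)
    print([(d["conf"],at_z(c,d["centre"],z-.003)[:2]) for d in place_of("cover_center",c)[:2]])
    for k in(.205,):
        q,f=fitplate(c,im,p[:2]+.198*x+.011*np.array([x[1],-x[0]]),z,h-.17);d=q[:2]-p[:2];print(c,"plate",q[:2],np.degrees(q[2]),f,"rel",d@x,d[0]*x[1]-d[1]*x[0],np.degrees(q[2]-h))
st()
E
```

```text
t 23.1 pos [ 0.5794 -0.2696  0.1433] h 64.3 tilt [ 0.0006 -0.0006 -1.    ] j [-0.12  0.58  0.65  1.75 -0.42  0.96  0.25] gap 0.2046495060537439 [-0.2184 -1.057  -1.7765] 29.998785853385925
jig_mouth 0.63 [129.5, 189.3] [ 0.4623 -0.1965]
board wrist [ 0.5069 -0.1325] 53.94007634094702 -0.4953436263933174 seat [ 0.4986 -0.1439]
board scene [ 0.5039 -0.1351] 54.14172385249191 -0.40138263033440386
board side [ 0.5032 -0.1401] 53.74151926829185 -0.735007058106389
[(0.87, array([0.5088, 0.5332])), (0.73, array([ 0.6783, -0.094 ]))]
scene plate [ 0.6743 -0.0922] 55.490226183755084 -1.5038452434550151 rel 0.2010359819685324 0.008564788786642269 -8.809473217793432
[(0.76, array([ 0.6754, -0.1023]))]
side plate [ 0.6954 -0.0678] 50.198630263207455 -0.1511474005605416 rel 0.2321610669841044 0.01702057251615166 -14.10106913834106
t 23.45 pos [ 0.5796 -0.2702  0.1436] h 64.26 tilt [ 0.0002  0.0002 -1.    ] j [-0.12  0.58  0.65  1.75 -0.42  0.96  0.25] gap 0.20878405727836696 [ 0.5534 -0.6233 -2.865 ] 29.99880462884903
```

drive_tool(
  deltas=[
    [0,-0.003,-0.003,0,0],
    [0,-0.009,-0.01,0,0],
    [0,-0.019,-0.022,0,0.003],
    [0,-0.033,-0.038,0,0.006],
    [0,-0.05,-0.057,0,0.01],
    [0,-0.068,-0.078,0,0.014],
    [0,-0.086,-0.099,0,0.018],
    [0,-0.104,-0.12,0,0.022],
    [0,-0.121,-0.139,0,0.025],
    [0,-0.136,-0.156,0,0.027],
    [0,-0.148,-0.169,0,0.027],
    [0,-0.153,-0.175,0,0.027],
  ],
)

```text
time_s: 24.45
tool_pos: [0.3972, -0.3207, 0.1436]
tcp_rot: [-2.674, -1.648, 0.0]
ft_force: [-0.1, -0.7, -2.8]
finger_gap: 0.204
grip_force: 30.0
```

drive_tool(
  deltas=[
    [0,0,0,0.003,0],
    [0,0,0,0.01,0],
    [0,0,0,0.02,0],
    [0,0,0,0.032,0],
    [0,0,0,0.044,0],
    [0,0,0,0.053,0],
    [0,0,0,0.06,0],
    [0,0,0,0.06,0],
    [0,0,0,0.06,0],
  ],
)

```text
time_s: 25.2
tool_pos: [0.4001, -0.3199, 0.095]
tcp_rot: [-2.672, -1.652, 0.001]
ft_force: [-1.2, 0.1, -2.2]
finger_gap: 0.208
grip_force: 30.0
```

Run:
```python
from fit import *
np.set_printoptions(precision=4,suppress=True)
p,h=st();x=np.array([np.cos(h),np.sin(h)]);rt=np.array([x[1],-x[0]])
z=p[2]-.031+.006;seat=np.array([.4993,-.1430]);hj=np.radians(53.94);xj=np.array([np.cos(hj),np.sin(hj)]);yj=np.array([-xj[1],xj[0]])
B=dict(scene=[.5039,-.1351],side=[.5032,-.1401])
for c in("scene","side"):
    im=grab_frame(c);save("q_"+c,im)
    s=np.array(B[c])-.0131*xj
    for d in place_of("cover_center",c)[:2]:
        w=at_z(c,d["centre"],z-.003)[:2];print(c,d["conf"],w,"err",(w-s)@xj,(w-s)@yj)
    q,f=fitplate(c,im,p[:2]+.2025*x+.010*rt,z,h-.167);d=q[:2]-s;print(c,"plate",q[:2],np.degrees(q[2]),f,"err",d@xj,d@yj)
im=grab_frame("wrist");save("q_w",im)
for t,zz in dict(jig_mouth=.024,jig_seat=.039).items():
    for d in place_of(t,"wrist")[:1]:print(t,d["conf"],d["centre"],at_z("wrist",d["centre"],zz)[:2])
print("pred plate ctr err",(p[:2]+.2025*x+.010*rt-seat)@xj,(p[:2]+.2025*x+.010*rt-seat)@yj)
```

```text
t 25.2 pos [ 0.4001 -0.3199  0.095 ] h 63.46 tilt [-0.0002 -0.0008 -1.    ] j [ 0.03  0.45  0.66  2.09 -0.41  0.73  0.49] gap 0.20793198320682935 [-1.1789  0.0655 -2.2194] 29.99923199415207
scene 0.91 [ 0.5025 -0.1398] err 0.008492118352883382 -0.0016171049879397106
scene 0.69 [0.4821 0.5603] err 0.5624897670213015 0.426948725287787
scene plate [ 0.5034 -0.1447] 52.763603348123894 -1.6229531893678952 err 0.005052536185271803 -0.005182786051639723
side 0.96 [ 0.496  -0.1607] err -0.007838414600835423 -0.006322578208221683
side plate [ 0.4964 -0.161 ] 57.52824820141742 -0.7929925635464548 err -0.007833090638559534 -0.006841293514306386
pred plate ctr err -4.457468517363833e-05 -0.00031609910881165936
```

Run:
```python
from fit import *
np.set_printoptions(precision=4,suppress=True)
p,h=st();x=np.array([np.cos(h),np.sin(h)]);rt=np.array([x[1],-x[0]])
hj=np.radians(53.94);xj=np.array([np.cos(hj),np.sin(hj)]);yj=np.array([-xj[1],xj[0]])
for c,P in(("scene",(.5034,-.1447,.07)),("side",(.4964,-.161,.07))):
    K,k,T=cp(c);o=-T[:3,:3].T@T[:3,3];d=np.array(P)-o;print(c,"cam",o,"shift per m z",d[:2]/d[2])
ims={c:cv2.imread(f"pics/q_{c}.png")[...,::-1].copy() for c in("scene","side")}
B=dict(scene=[.5039,-.1351],side=[.5032,-.1401])
for z in(.05,.056,.062,.067,.07):
    out=[]
    for c in ims:
        q,f=fitplate(c,ims[c],p[:2]+.2*x+.01*rt,z,h-.167);d=q[:2]-(np.array(B[c])-.0131*xj);out.append([*q[:2],np.degrees(q[2]),f,d@xj*1e3,d@yj*1e3])
    print(z,np.array(out))
# spatula handle check in side/scene: tip or grip nets
for c in ims:
    for d in place_of("spatula_grip",c)[:1]:print(c,d["conf"],at_z(c,d["centre"],p[2]+.0115),"expected",p[:2]+.004*x)
```

```text
t 25.55 pos [ 0.4005 -0.32    0.0958] h 63.47 tilt [ 0.0001  0.0007 -1.    ] j [ 0.03  0.45  0.66  2.09 -0.41  0.73  0.49] gap 0.20149658924102495 [ 0.5615 -0.5125 -2.7416] 29.99929904937744
scene cam [ 1.3581 -0.2164  1.4078] shift per m z [ 0.6389 -0.0536]
side cam [ 0.4189 -0.917   1.1784] shift per m z [-0.0699 -0.6821]
0.05 [[ 0.4904 -0.1436 53.1086 -1.5281 -1.7021  5.9243]
 [ 0.4985 -0.1472 60.9494 -0.8605  4.6204 -0.3435]]
0.056 [[ 0.4942 -0.1439 53.1588 -1.5608  0.2853  2.627 ]
 [ 0.4979 -0.1515 59.0493 -0.8392  0.7807 -2.3758]]
0.062 [[ 0.4982 -0.144  53.1082 -1.5897  2.5033 -0.6372]
 [ 0.4972 -0.1556 57.9873 -0.8182 -2.982  -4.3007]]
0.067 [[ 0.5015 -0.1444 53.1086 -1.6114  4.1562 -3.5677]
 [ 0.4969 -0.1589 57.9911 -0.8024 -5.8417 -5.9993]]
0.07 [[ 0.5033 -0.1447 52.7662 -1.6228  5.0413 -5.1594]
 [ 0.4964 -0.1609 57.3961 -0.7922 -7.762  -6.7685]]
scene 0.86 [ 0.3806 -0.304   0.1073] expected [ 0.4023 -0.3164]
side 0.44 [ 0.394  -0.3239  0.1073] expected [ 0.4023 -0.3164]
```

drive_tool(
  deltas=[
    [0,0,0,0.002,0],
    [0,0,0,0.005,0],
    [0,0,0,0.009,0],
    [0,0,0,0.013,0],
    [0,0,0,0.015,0],
    [0,0,0,0.015,0],
    [0,0,0,0.015,0],
  ],
)

```text
time_s: 26.23
tool_pos: [0.4002, -0.3198, 0.0833]
tcp_rot: [-2.672, -1.652, 0.0]
ft_force: [0.7, 0.5, -1.4]
finger_gap: 0.199
grip_force: 30.0
```

```bash
cat > chk.py <<'E'
from fit import *
np.set_printoptions(precision=4,suppress=True)
def chk(zs):
    p,h=st();x=np.array([np.cos(h),np.sin(h)]);rt=np.array([x[1],-x[0]]);F=[];Tq=[]
    hj=np.radians(53.94);xj=np.array([np.cos(hj),np.sin(hj)]);yj=np.array([-xj[1],xj[0]]);B=dict(scene=[.5039,-.1351],side=[.5032,-.1401])
    for i,c in enumerate(("scene","side")*3):
        im=grab_frame(c);s=r.observe();F.append(s["ft_force"]);Tq.append(s["ft_torque"])
        if i<2:
            for z in zs:
                q,f=fitplate(c,im,np.array([.4985,-.143]),z,hj);d=q[:2]-(np.array(B[c])-.0131*xj);print(c,z,"d world",d*1e3,"jig",d@xj*1e3,d@yj*1e3,"h",np.degrees(q[2]),f)
    print("F",np.mean(F,0),"T",np.mean(Tq,0))
E
python3 -c "
from chk import *
chk([.043,.052])"
```

```text
t 26.2333 pos [ 0.4002 -0.3198  0.0833] h 63.47 tilt [ 0.0001 -0.0004 -1.    ] j [ 0.05  0.47  0.64  2.09 -0.43  0.71  0.51] gap 0.19875834292600722 [ 0.6794  0.4831 -1.362 ] 29.999356269836426
scene 0.043 d world [-3.8668  1.4727] jig -1.0855593710255826 3.9928314224571277 h 53.27038877672829 -1.9466586679594826
scene 0.052 d world [1.7376 0.8368] jig 1.6992595122365584 -0.9121394562092432 h 53.21256224344859 -2.0213852497195592
side 0.043 d world [1.989 4.688] jig 4.960563292610595 1.1516155665691137 h 57.32600953290763 -1.0582530243162613
side 0.052 d world [ 1.1079 -1.563 ] jig -0.6113854580844915 -1.8156476381439697 h 56.618306153669835 -1.0481664494640965
F [-0.0861 -0.1952 -1.9817] T [-0.2264  0.1945 -0.0104]
```

drive_tool(
  deltas=[
    [0,0,-0.001,0.001,0.015],
    [0,0,-0.002,0.002,0.03],
    [0,0,-0.003,0.003,0.045],
    [0,0,-0.004,0.004,0.06],
    [0,0,-0.005,0.005,0.075],
    [0,0,-0.006,0.005,0.09],
    [0,0,-0.007,0.005,0.105],
    [0,0,-0.007,0.005,0.105],
  ],
)

```text
time_s: 27.2
tool_pos: [0.3951, -0.3172, 0.0794]
tcp_rot: [-2.715, -1.581, 0.0]
ft_force: [0.4, -0.1, -2.2]
finger_gap: 0.202
grip_force: 30.0
```

```bash
python3 -c "
from chk import *
chk([.040,.048])"
```

```text
t 27.2 pos [ 0.3951 -0.3172  0.0794] h 60.43 tilt [ 0.     -0.0003 -1.    ] j [ 0.04  0.47  0.65  2.11 -0.45  0.7   0.47] gap 0.2015348631172696 [ 0.3987 -0.0611 -2.2293] 29.999510943889618
scene 0.04 d world [-3.9425  2.4551] jig -0.3359459583667459 4.632255895987691 h 53.22695472855611 -2.3104009145047666
scene 0.048 d world [0.9948 1.8727] jig 2.0995182856829646 0.2981370018695967 h 53.22282907854848 -2.3567911279072615
side 0.04 d world [2.5176 5.7595] jig 6.137916531475681 1.3550321750948848 h 56.886111555045325 -1.4838495983553668
side 0.048 d world [1.8152 0.4711] jig 1.4493823539186563 -1.1901084972246305 h 56.49159504026678 -1.4861523557007992
F [-0.2686 -0.038  -1.8106] T [-0.1665  0.2495  0.0164]
```

drive_tool(
  deltas=[
    [0,0,0,0.0015,0],
    [0,0,0,0.003,0],
    [0,0,0,0.0045,0],
    [0,0,0,0.006,0],
    [0,0,0,0.0075,0],
    [0,0,0,0.009,0],
    [0,0,0,0.0105,0],
    [0,0,0,0.012,0],
    [0,0,0,0.012,0],
  ],
)

```text
time_s: 28.25
tool_pos: [0.3952, -0.3173, 0.0696]
tcp_rot: [-2.714, -1.582, 0.0]
ft_force: [1.0, -0.9, -1.2]
finger_gap: 0.203
grip_force: 30.0
```

```bash
python3 -c "
from chk import *
chk([.036,.042])"
```

```text
t 28.25 pos [ 0.3952 -0.3173  0.0696] h 60.47 tilt [-0.     -0.0004 -1.    ] j [ 0.05  0.49  0.64  2.11 -0.46  0.68  0.48] gap 0.2025750551683533 [ 0.983  -0.8935 -1.2093] 29.999376833438873
scene 0.036 d world [-6.2193  2.7095] jig -1.470545733273884 6.622625299818092 h 53.97092514142208 -2.5821369881181906
scene 0.042 d world [-2.4419  2.307 ] jig 0.4275399223058673 3.332019153852663 h 53.94983900230327 -2.629569212491022
side 0.036 d world [1.9128 8.5551] jig 8.041945754708564 3.4894862988358546 h 55.011456357698385 -1.6435052962864958
side 0.042 d world [1.5039 4.6893] jig 4.676126359397583 1.5445246644743622 h 54.5336161768136 -1.6742071406793617
F [ 0.2389 -0.0741 -1.7178] T [-0.1757  0.1789 -0.0111]
```

drive_tool(
  deltas=[
    [0,0,0,0.0015,0],
    [0,0,0,0.003,0],
    [0,0,0,0.003,0],
    [0,-0.003,0,0.003,0],
    [0,-0.008,0,0.003,0],
    [0,-0.015,0,0.003,0],
    [0,-0.024,0,0.003,0],
    [0,-0.034,0,0.003,0],
    [0,-0.044,0,0.003,0],
    [0,-0.054,0,0.003,0],
    [0,-0.064,0,0.003,0],
    [0,-0.07,0,0.003,0],
  ],
)

```text
time_s: 29.55
tool_pos: [0.3668, -0.3675, 0.0675]
tcp_rot: [2.715, 1.58, -0.001]
ft_force: [0.2, -0.6, -1.2]
finger_gap: 0.207
grip_force: 30.0
```

```bash
python3 -c "
from chk import *
chk([.042])"
```

```text
t 29.55 pos [ 0.3668 -0.3675  0.0675] h 60.39 tilt [-0.0005  0.0002 -1.    ] j [ 0.18  0.51  0.63  2.09 -0.47  0.69  0.6 ] gap 0.20732607118360002 [ 0.2055 -0.5803 -1.2413] 29.99947875738144
scene 0.042 d world [-2.3403  2.5236] jig 0.6624735490755802 3.3773427944258922 h 53.877897862836065 -3.4793559652438986
side 0.042 d world [0.584  4.4289] jig 3.9241225869563006 2.1348825001643434 h 54.165602576260575 -3.725713614028362
F [ 0.2745 -0.1122 -1.7237] T [-0.1902  0.1745 -0.0045]
```

drive_tool(
  deltas=[
    [0,-0.006,0,0,0],
    [0,-0.018,0,0,0],
    [0,-0.035,0,0,0],
    [0,-0.055,0,0,0],
    [0,-0.075,0,0,0],
    [0,-0.095,0,0,0],
    [0,-0.11,0,0,0],
    [0,-0.12,0,0,0],
    [0,-0.12,0,-0.03,0],
    [0,-0.12,0,-0.07,0],
    [0,-0.12,0,-0.11,0],
    [0,-0.12,0,-0.11,0],
  ],
)

```text
time_s: 30.85
tool_pos: [0.3218, -0.4528, 0.1606]
tcp_rot: [2.708, 1.577, 0.003]
ft_force: [1.7, -1.4, -1.5]
finger_gap: 0.201
grip_force: 30.0
```

Run:
```python
from chk import *
chk([.042])
c="wrist";im=grab_frame(c);save("w10",im)
for t,z in dict(cover_center=.039,jig_seat=.039,jig_mouth=.024).items():
    for d in place_of(t,c)[:1]:print(t,round(d["conf"],2),d["centre"],at_z(c,d["centre"],z)[:2])
```

```text
t 30.85 pos [ 0.3218 -0.4528  0.1606] h 60.42 tilt [-0.0022  0.008  -1.    ] j [ 0.28  0.42  0.72  1.95 -0.36  0.89  0.67] gap 0.20068281918477365 [ 1.7422 -1.3535 -1.4846] 29.997145235538483
scene 0.042 d world [-2.3284  2.526 ] jig 0.6714546777453646 3.3692109472006333 h 53.87983215182568 -3.593179017419818
side 0.042 d world [0.7263 4.5746] jig 4.1256083623593565 2.105592342088671 h 54.24846075257413 -3.7397927799027815
F [ 0.1703  0.0637 -1.6353] T [-0.1857  0.1617 -0.0165]
```

drive_tool(
  deltas=[
    [0,0.008,0.004,0,0.08],
    [0,0.025,0.011,0,0.22],
    [0,0.042,0.019,0,0.38],
    [0,0.059,0.027,0,0.54],
    [0,0.074,0.034,0,0.69],
    [0,0.087,0.0395,0,0.816],
  ],
)

```text
time_s: 31.85
tool_pos: [0.383, -0.4038, 0.155]
tcp_rot: [-2.979, -0.995, 0.001]
ft_force: [-0.3, 0.1, -1.8]
finger_gap: 0.201
grip_force: 30.0
```

drive_tool(
  deltas=[
    [0,0.016,0,0,0.136],
    [0,0.032,0.001,0,0.272],
    [0,0.048,0.001,0,0.408],
    [0,0.064,0.001,0,0.544],
    [0,0.08,0.002,0,0.68],
    [0,0.0955,0.002,0,0.816],
  ],
)

```text
time_s: 32.35
tool_pos: [0.4445, -0.3592, 0.1551]
tcp_rot: [-3.119, -0.37, 0.001]
ft_force: [0.3, -0.5, -1.3]
finger_gap: 0.208
grip_force: 30.0
```

drive_tool(
  deltas=[
    [0,0.018,-0.007,0,0.16],
    [0,0.036,-0.014,0.005,0.32],
    [0,0.053,-0.021,0.012,0.48],
    [0,0.068,-0.028,0.02,0.63],
    [0,0.08,-0.033,0.03,0.75],
    [0,0.0885,-0.036,0.0375,0.816],
    [0,0.0885,-0.036,0.0375,0.816],
    [0,0.0885,-0.036,0.0375,0.816],
    [0,0.0885,-0.036,0.0375,0.816],
  ],
)

```text
time_s: 33.1
tool_pos: [0.5054, -0.3157, 0.1256]
tcp_rot: [3.13, -0.264, -0.001]
ft_force: [0.6, 0.0, -1.1]
finger_gap: 0.203
grip_force: 30.0
```

Run:
```python
from chk import *
for i in range(3): st();im=grab_frame("wrist")
save("w11",im);go([.5075,-.318,.13],np.radians(-9.7))
for t,z in dict(rest_home=.055,spatula_grip=.14).items():
    for d in place_of(t,"wrist")[:2]:print(t,round(d["conf"],2),d["centre"],at_z("wrist",d["centre"],z)[:2])
for c in("scene","side"):
    grab_frame(c)
    for d in place_of("spatula_tip",c)[:1]:print(c,round(d["conf"],2),d["centre"])
p,h=st();x=np.array([np.cos(h),np.sin(h)])
for dz in(-.0325,-.0375,-.0425,-.0475):print(dz,[proj(c,[*(p[:2]+.219*x),p[2]+dz])[0] for c in("scene","side")])
```

```text
t 33.1 pos [ 0.5054 -0.3157  0.1256] h -9.65 tilt [-0.0004  0.0004 -1.    ] j [-0.22  0.66  0.97  1.88 -0.66  0.96 -0.68] gap 0.20325830148494411 [ 0.5534  0.0118 -1.0676] 29.99834954738617
t 33.15 pos [ 0.5054 -0.3159  0.1259] h -9.69 tilt [ 0.0003  0.0003 -1.    ] j [-0.22  0.66  0.97  1.88 -0.66  0.96 -0.68] gap 0.19787520378308465 [-0.2161  0.0908 -1.5613] 29.99828964471817
t 33.2 pos [ 0.5055 -0.3159  0.126 ] h -9.7 tilt [ 0.0006  0.0002 -1.    ] j [-0.22  0.66  0.97  1.88 -0.66  0.96 -0.68] gap 0.20066686747535353 [-0.1373  0.1882 -1.751 ] 29.998274445533752
t 33.25 pos [ 0.5056 -0.3158  0.126 ] h -9.71 tilt [ 0.0007  0.     -1.    ] j [-0.22  0.66  0.97  1.88 -0.66  0.96 -0.68] gap 0.20303498686317437 [ 0.938   0.9793 -2.7915] 29.998320043087006
scaled [ 0.0028  0.0023 -0.005 ] turn -0.0004
spatula_grip 0.76 [281.2, 254.9] [ 0.5125 -0.3164]
spatula_grip 0.53 [85.0, 255.0] [ 0.5288 -0.2182]
side 0.8 [360.3, 349.9]
t 33.55 pos [ 0.506  -0.3151  0.1256] h -9.67 tilt [ 0.0003 -0.0001 -1.    ] j [-0.22  0.66  0.97  1.88 -0.67  0.96 -0.68] gap 0.20240595538709003 [ 0.2574  0.5059 -0.8621] 29.998341500759125
-0.0325 [array([142.8798, 299.3244]), array([363.7479, 342.3   ])]
-0.0375 [array([143.265 , 299.9896]), array([363.5157, 343.3515])]
-0.0425 [array([143.6478, 300.6508]), array([363.2848, 344.3964])]
-0.0475 [array([144.0284, 301.3079]), array([363.0553, 345.4349])]
```

Run:
```python
from w import *
np.set_printoptions(precision=4,suppress=True)
def tool(dep,v): return .067-.969*v*dep-.247*dep, -(-.161-.247*v*dep+.969*dep)
for n in("w4","w11"):
    im=cv2.imread(f"pics/{n}.png")
    print(n)
    for row in(100,115,130,145,160,175,190,205,220):
        q=widths(im,[row],281,20)[0];print(q[:3],"xz",tool(.018/q[3],q[4]))
    for row in(10,16,22,28,34,40,46):
        g=im[row,225:345:4].astype(int).sum(1);q=widths(im,[row],281,40)[0];print("blade",q[:3],"xz",tool(.046/q[3],q[4]))
    print(im[0:110:4,281].tolist())
```

```text
w4
[100.     259.7538 302.0009] xz (np.float64(0.07899831322228085), np.float64(0.019098271522484722))
[115.     260.4187 301.5419] xz (np.float64(0.07290997651299672), np.float64(0.016629266544706894))
[130.     260.4363 301.2128] xz (np.float64(0.06649793898052962), np.float64(0.016856818576635485))
[145.     260.3966 300.4662] xz (np.float64(0.059920925139412766), np.float64(0.015826087214420248))
[160.     260.6225 300.1513] xz (np.float64(0.05317435815697137), np.float64(0.015405357665815411))
[175.     260.8461 300.7265] xz (np.float64(0.04671355826506653), np.float64(0.01827361227261043))
[190.     261.1597 300.4933] xz (np.float64(0.03976525343516196), np.float64(0.017927340440119538))
[205.     261.3537 300.1379] xz (np.float64(0.03262679761545699), np.float64(0.0175931117410561))
[220.     261.6941 299.9123] xz (np.float64(0.0252735098654462), np.float64(0.017220019246955598))
blade [ 10.     235.7477 322.2663] xz (np.float64(0.12898549713666957), np.float64(-0.025361340815917927))
blade [ 16.     239.3216 322.2304] xz (np.float64(0.12839912738753725), np.float64(-0.0328880
[... 2415 characters left out ...]
4300813788657584))
blade [ 40.     241.8942 319.7283] xz (np.float64(0.11843543673023649), np.float64(-0.042898859733139894))
blade [ 46.     241.9409 319.7106] xz (np.float64(0.11498980074926499), np.float64(-0.04238502129177549))
[[212, 208, 214], [216, 212, 217], [214, 210, 216], [214, 211, 217], [215, 211, 216], [216, 212, 218], [217, 213, 218], [215, 211, 216], [217, 213, 218], [218, 213, 218], [220, 216, 222], [208, 206, 212], [209, 206, 212], [209, 207, 211], [208, 207, 211], [176, 174, 179], [197, 194, 198], [214, 211, 216], [101, 184, 230], [107, 203, 241], [87, 161, 218], [66, 115, 178], [69, 116, 180], [69, 117, 179], [72, 117, 181], [72, 119, 181], [72, 118, 182], [72, 116, 180]]
```

drive_tool(
  deltas=[
    [0,0.003,0.003,0.01,0],
    [0,0.003,0.003,0.025,0],
    [0,0.003,0.003,0.045,0],
    [0,0.003,0.003,0.06,0],
    [0,0.003,0.003,0.07,0],
    [0,0.003,0.003,0.076,0],
    [0,0.003,0.003,0.081,0],
    [0,0.003,0.003,0.086,0],
    [0,0.003,0.003,0.089,0],
    [0,0.003,0.003,0.089,0],
  ],
)

```text
time_s: 34.38
tool_pos: [0.5082, -0.3181, 0.0543]
tcp_rot: [3.13, -0.265, 0.001]
ft_force: [-0.7, 0.3, 0.7]
finger_gap: 0.205
grip_force: 30.0
```

Run:
```python
from w import *
np.set_printoptions(precision=4,suppress=True)
F=[];T=[]
for i in range(5): im=grab_frame("wrist");s=r.observe();F.append(s["ft_force"]);T.append(s["ft_torque"])
save("w12",im);print(np.mean(F,0),np.mean(T,0))
go([.5075,-.318,.044],np.radians(-9.7))
def tool(dep,v): return .067-.969*v*dep-.247*dep, -(-.161-.247*v*dep+.969*dep)
im=im[...,::-1]
for row in(16,28,40):
    q=widths(im,[row],281,40)[0];print("blade",q[:3],"xz",tool(.046/q[3],q[4]))
# rest board edges: hue profile on rows
for row in(30,140):print(row,im[row,200:370:5].astype(int).sum(1))
```

```text
[-0.4736  0.2041 -0.2175] [-0.0525  0.0906 -0.0613]
t 34.6333 pos [ 0.5082 -0.318   0.0546] h -9.67 tilt [ 0.0007  0.0003 -1.    ] j [-0.15  0.75  0.87  1.91 -0.76  0.85 -0.62] gap 0.20400262257909624 [-1.1093  0.0267 -0.2695] 30.001768469810486
scaled [-0.0009  0.0001  0.0132] turn 0.0012
blade [ 16.     240.5426 321.5228] xz (np.float64(0.1298594699074379), np.float64(-0.03751316914456618))
blade [ 28.     240.7311 321.363 ] xz (np.float64(0.12338802205598642), np.float64(-0.037108396684553374))
blade [ 40.     240.9674 321.1016] xz (np.float64(0.11696126400367984), np.float64(-0.03703779594686124))
30 [599 629 625 343 342 267 288 201 243 673 676 668 654 678 669 672 658 663
 676 666 668 643 652 660 639 333 339 339 544 598 600 593 596 597]
140 [303 304 300 305 304 299 194 198 199 201 208 194 181 267 350 353 363 385
 386 399 383 185 267 327 342 358 346 464 601 599 603 605 606 607]
```

drive_tool(
  deltas=[
    [0,0,-0.001,0.003,0],
    [0,0,-0.0015,0.006,0],
    [0,0,-0.0015,0.009,0],
    [0,0,-0.0015,0.012,0],
    [0,0,-0.0015,0.0125,0],
    [0,0,-0.0015,0.0125,0],
  ],
)

```text
time_s: 35.13
tool_pos: [0.508, -0.3166, 0.044]
tcp_rot: [-3.13, 0.265, 0.001]
ft_force: [-1.4, 0.1, 0.5]
finger_gap: 0.203
grip_force: 30.0
```

Run:
```python
from w import *
np.set_printoptions(precision=4,suppress=True)
F=[];T=[]
for i in range(5): im=grab_frame("wrist");s=r.observe();F.append(s["ft_force"]);T.append(s["ft_torque"])
save("w13",im);print(np.mean(F,0),np.mean(T,0));st()
def tool(dep,v): return .067-.969*v*dep-.247*dep, -(-.161-.247*v*dep+.969*dep)
im=im[...,::-1]
for row in(16,28,40):
    q=widths(im,[row],281,41)[0];print("blade",q[:3],"xz",tool(.046/q[3],q[4]))
```

```text
[-1.0175 -0.1029 -0.09  ] [-0.0645  0.1598 -0.0632]
t 35.3833 pos [ 0.5082 -0.3166  0.0442] h -9.66 tilt [-0.0001 -0.0001 -1.    ] j [-0.15  0.76  0.86  1.92 -0.78  0.84 -0.61] gap 0.20386067813430603 [-1.558  -0.4078 -0.1711] 29.999721944332123
blade [ 16.     239.3782 323.0213] xz (np.float64(0.1278607950317934), np.float64(-0.031183048961061194))
blade [ 28.     239.6596 322.7915] xz (np.float64(0.1216947408359306), np.float64(-0.031141592157018616))
blade [ 40.     240.047  322.4688] xz (np.float64(0.11557674472837523), np.float64(-0.03153267373651658))
```

drive_tool(
  deltas=[
    [30,0,0,0,0],
    [40,0,0,0,0],
    [60,0,0,0,0],
    [100,0,0,0,0],
    [100,0,0,0,0],
    [100,0,0,0,0],
    [100,0,0,0,0],
    [100,0,0,0,0],
    [100,0,0,0,0],
    [100,0,0,0,0],
  ],
)

```text
time_s: 36.22
tool_pos: [0.5082, -0.3167, 0.0442]
tcp_rot: [3.13, -0.265, -0.0]
ft_force: [0.3, 1.0, -0.8]
finger_gap: 0.922
grip_force: 0.0
```

drive_tool(
  deltas=[
    [100,0,0,-0.01,0],
    [100,0,0,-0.04,0],
    [100,0,0,-0.09,0],
    [100,0,0,-0.14,0],
    [100,-0.04,0,-0.18,0],
    [100,-0.08,0,-0.22,0],
    [100,-0.12,0,-0.25,0],
    [100,-0.12,0,-0.25,0],
    [100,-0.12,0,-0.25,0],
    [100,-0.12,0,-0.25,0],
  ],
)

```text
time_s: 37.05
tool_pos: [0.4144, -0.2999, 0.2444]
tcp_rot: [-3.13, 0.263, -0.003]
ft_force: [0.3, 0.6, -0.1]
finger_gap: 0.995
grip_force: 0.0
```

Run:
```python
from chk import *
chk([.042])
im=grab_frame("wrist");save("w14",im)
for t,z in dict(spatula_grip=.055,spatula_tip=.0113,rest_home=.055,cover_center=.039,jig_mouth=.024).items():
    for d in place_of(t,"wrist")[:1]:print(t,round(d["conf"],2),d["centre"],at_z("wrist",d["centre"],z)[:2])
h=np.radians(53.94)
q,f=fitplate("wrist",im,np.array([.4995,-.1425]),.042,h);print("wrist plate",q[:2],np.degrees(q[2]),f)
for c in("scene","side"):
    grab_frame(c)
    for t,z in dict(spatula_grip=.055,spatula_tip=.0113,pickup_frame_center=.037,glue=0,sanding_block=0).items():
        for d in place_of(t,c)[:1]:print(c,t,round(d["conf"],2),d["centre"],at_z(c,d["centre"],z)[:2])
```

```text
t 37.05 pos [ 0.4144 -0.2999  0.2444] h -9.61 tilt [ 0.0015 -0.0011 -1.    ] j [-0.46  0.38  1.24  1.97 -0.41  1.08 -0.78] gap 0.9951572999240438 [ 0.2989  0.5992 -0.0911] 0.0
scene 0.042 d world [-2.2826  2.4958] jig 0.6740009604025676 3.314347508085677 h 53.901787317669935 -3.6091309609862825
side 0.042 d world [1.3942 3.8577] jig 3.9392529387279356 1.1437063622314227 h 56.33872001532419 -1.310646509849468
F [0.1172 0.2393 0.2377] T [ 0.0348  0.1512 -0.016 ]
spatula_grip 0.84 [280.5, 99.7] [ 0.5094 -0.3163]
cover_center 0.76 [134.3, 140.7] [ 0.4962 -0.1445]
jig_mouth 0.71 [188.8, 163.2] [ 0.4594 -0.1958]
wrist plate [ 0.4978 -0.1448] 54.09147558502187 -2.6682952791671823
scene spatula_grip 0.79 [138.3, 239.5] [ 0.4999 -0.3181]
scene spatula_tip 0.57 [150.7, 305.9] [ 0.712  -0.3437]
scene pickup_frame_center 0.75 [328.6, 202.6] [0.5929 0.3091]
scene glue 0.75 [271.6, 288.1] [0.7919 0.0199]
scene sanding_block 0.62 [206.8, 295.9] [ 0.7403 -0.1749]
side spatula_grip 0.72 [275.5, 356.5] [ 0.5118 -0.3253]
side spatula_tip 0.77 [360.4, 360.7] [ 0.721  -0.3573]
side pickup_frame_center 0.58 [264.2, 181.3] [0.596  0.3156]
side sanding_block 0.88 [351.1, 298.9] [ 0.7542 -0.1667]
```

Run:
```python
from chk import *
c="wrist";s=r.observe();im=grab_frame(c);h=np.radians(53.94)
for z in(.03,.036,.042,.048,.054,.06):
    q,f=fitplate(c,im,np.array([.498,-.1445]),z,h);print(z,q[:2],np.degrees(q[2]),f)
q,f=fitboard(c,im,np.array([.498,-.1445])+.0135*np.array([np.cos(h),np.sin(h)]),h);print("board",q[:2],np.degrees(q[2]),f,"seat",q[:2]-.0135*np.array([np.cos(q[2]),np.sin(q[2])]))
```

```text
0.03 [ 0.4975 -0.1397] 54.86573553715486 -1.6991461587868488
0.036 [ 0.4979 -0.1423] 54.16380412079639 -2.1718370272388765
0.042 [ 0.4975 -0.1453] 54.09112992823423 -2.715712497411959
0.048 [ 0.4975 -0.1488] 54.03839415241436 -3.2124535026065013
0.054 [ 0.498  -0.1517] 53.96485880552602 -3.685638426002918
0.06 [ 0.4981 -0.1543] 53.75517411779427 -3.281399649820244
board [ 0.5045 -0.135 ] 53.9827597937802 -0.6757791547832284 seat [ 0.4966 -0.146 ]
```

```bash
python3 -c "
from h import *
print(order.job_done())"
```

```text
the job is handed in; nothing more can be done
None
```

I handed the job in at about 38 s of the 64 s: camera fits put the plate square and seated in the jig, to within a few millimetres, and the spatula back on its rest within about 5 mm. I got no verdict back, and the plate's seated height is the least certain reading.

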